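# Weigh a batch of mushrooms on the trimming bench

### The arm

A 6-joint arm with a two-finger parallel gripper is mounted at the origin on the work surface. World frame = base frame: x ahead of the robot, y to its left, z up, the work surface at z = 0. Lengths are in m, angles in degrees, forces in N, time in s.
With the tool pointing down it reaches from about 0.275 to 0.75 m from the base axis. Payload 10.2 kg.
Tool frame: the origin (TCP) lies midway between the tips of the shut fingers; the grasp point (between the pads) lies 19 mm behind it; z points along the fingers, y is the line along which they close (so a half turn about z gives the same grasp; the last joint's range is limited). The gripper opens to 88 mm and grips with 3 to 60 N. Pads are 18 mm wide; open, the fingers measure 123 mm over their backs; the gripper's body (75 mm by 187 mm) begins 45 mm behind the grasp point.
Start: joints at [-86.597, 17.928, 85.812, -0, 76.261, -12.8], TCP at [0.146, -0.504, 0.239] pointing down, gripper open.
Joint ranges: [-168.41, 168.41], [-55.51, 124.54], [10.69, 146.95], [-70.63, 250.63], [1, 178], [-165.06, 165.06]. Speed limits (degrees/s): [136.94, 136.94, 172.46, 180, 180, 180].

### API

Orientations are given as [roll, pitch, yaw] about the fixed x, y, z axes, in that order (R = Rz(yaw) Ry(pitch) Rx(roll)).
In Python, from station import manip gives the robot as it stands.
- The arm moves only by the tool drive_tool, never from a script. Its argument "commands" is one flat list of numbers, 7 for each row, row after row: the shift along the world's x, y, z in m, then the turn, a rotation vector about the world's x, y, z in degrees, then the opening, from -1 (shut) to 1 (fully open), so that 0 is half open. A call has 1 to 5 rows; each row is the pose to reach, as a shift and turn from the pose commanded when the call began; what a row does not reach only later rows make up. A row lasts 1/8 s, in which the tool goes at most 62.5 mm and 10.7 degrees, less where a joint would pass 70% of its speed; a pose out of reach is approached as far as the arm can. A call with a gripper value outside its range is refused whole. The fingers move at their own pace and stop on an object; "grip_force" is the grip in N (left out, the last holds). Time passes only in rows, so rows that repeat a pose let the fingers close. It gives the time, the measured TCP pose, the force, the opening and the grip force at its end, in the units of the state.
- manip.read_state(): the state, without advancing time (a new reading comes with each control period).
- manip.get_image(name): name is "scene" or "top" or "wrist"; returns (picture, depth): 384x512x3 uint8, blue, green, red; 384x512 float32, m along the optical axis (not along the pixel's ray), 0 where there is no reading.
- manip.calibration(name): a dict with "camera_matrix" (3x3 intrinsics, pixels), "k1" (the pictures are not rectified: a ray, as slopes to the right and down, at radius r is drawn at 1 + k1 r^2 times it, then the intrinsics apply), "position" and "attitude" of the camera in the world. Camera axes: x right, y down, z forward; pixel columns grow to the right and rows downward; lengths in m; the calibration is good to about 2 mm. A picture is of the moment at which its call begins: read the wrist's pose just before it. calibration takes no time and is no camera call; for the wrist camera it gives the pose at the moment of the call.
- manip.finish_job(): hands the job in; it is judged then, once.
The state is a dict: "time_s": time; "joints": joint angles; "qvel": joint speeds; "tau": joint torques, N m; "eef_pos": TCP position; "orientation": TCP orientation; "ft_force": force on the tool from outside, world axes, zero at the start; "ft_torque": the same for the moment, N m; "finger_gap": finger opening in m; "gripper_force": force on a finger pad.
Only numpy, scipy, OpenCV 4.12 (cv2) and the standard library are available. Lean on these libraries where they do the work, as an engineer would, in place of code of your own. Each camera call takes 0.05 s, during which the arm holds its last target. There are 200 camera calls.

### The job

Weigh this batch: tip the tub's lid up by its grip with its opposite edge still resting on the rim, then lift it off and lay it flat, right way up, on the white board. With the tub still empty, push the scale's spring toggle fully to the round-dot side for at least a second and let it recentre to zero the scale; then set every whole mushroom (with a stem) that stands on the bench gently into the tub, without dropping it, push the toggle fully to the bar side for at least a second and let it recentre to record the weight, and finally put the lid back so that it sits flush on the rim. Leave the tub standing on the scale, and leave the stemless cap and the stem stub where they lie.

Things in the scene. Friction and masses are not known exactly. Their poses are not given: they have to be found in the camera images.
- tub: Loose round open white plastic tub standing on the scale: outer diameter 178 mm, inner diameter 170 mm, 85 mm tall, 5 mm floor, 0.7 kg. Origin at the centre of its underside, z up.
- tub_rim (a point): Centre of the tub's mouth, at rim height (85 mm above the tub's origin).
- tub_in (a point): Centre of the tub's inner floor (5 mm above the tub's origin).
- lid: Loose round white lid, 186 mm in diameter, 0.22 kg, resting on the tub's rim: a 6 mm thick flange over a 158 mm wide, 10 mm deep plug that hangs inside the mouth with 6 mm play all round. Origin at the centre of the plug's underside, z up: seated, it lies 10 mm below the rim. On its top, towards +x of the lid and 65 mm from its centre, stands an upright grip: a fin 14 mm thick (along the lid's x), 60 mm long (along its y), rising from 16 to 48 mm above the origin.
- lid_grip (a point): Middle of the lid's upright fin, 36 mm above the lid's origin (12 mm below the fin's top).
- lid_heel (a point): Lower edge of the lid's flange on the side opposite the fin (93 mm from the centre, 10 mm above the lid's origin): the edge that stays on the rim when the lid is tipped up by its fin.
- scale: Fixed bench scale under the tub, a 210 x 210 mm steel platform on a grey foot, 40 mm high. Origin at the centre of its underside.
- board: Fixed white board, 220 x 220 x 15 mm, clear place for the lid. Origin at the centre of its underside; its top is 15 mm higher.
- control: Fixed grey control box of the scale, 90 mm (its x) x 130 mm (its y) x 50 mm high, with a dark display on its far half. Origin at the centre of its underside. Its toggle stands up from the top at x = -18 mm, y = 0; beside the toggle a white round dot marks the zero side (box's +y) and a white bar marks the record side (box's -y).
- toggle (a joint): Angle of the spring-centred toggle, rad: 0 upright, positive leaning to the round-dot side (box's +y), negative leaning to the bar side (-y), stops at +0.5 and -0.5. It springs back when let go; 0.5 rad takes about 5 N at its paddle.
- toggle_tip (a point): Top of the toggle, 112 mm above the table when upright. It pivots at the box's top (50 mm above the table), 62 mm below this point: a 12 mm steel shaft carrying a black paddle 20 mm (box x) x 12 mm (box y), the top 30 mm of it.
- mushroom0: A whole mushroom standing on its domed cap, stem up (gills up): cap 62 mm across and 26 mm high, round stem 24 mm in diameter rising from the cap to 70 mm; about 60 g, most of it in the cap, which stands on a flat 48 mm wide. Origin at the bottom centre of the cap, z along the stem. May be absent.
- mushroom1: A whole mushroom standing on its domed cap, stem up (gills up): cap 62 mm across and 26 mm high, round stem 24 mm in diameter rising from the cap to 70 mm; about 60 g, most of it in the cap, which stands on a flat 48 mm wide. Origin at the bottom centre of the cap, z along the stem. May be absent.
- mushroom2: A whole mushroom standing on its domed cap, stem up (gills up): cap 62 mm across and 26 mm high, round stem 24 mm in diameter rising from the cap to 70 mm; about 60 g, most of it in the cap, which stands on a flat 48 mm wide. Origin at the bottom centre of the cap, z along the stem. May be absent.
- mushroom3: A whole mushroom standing on its domed cap, stem up (gills up): cap 62 mm across and 26 mm high, round stem 24 mm in diameter rising from the cap to 70 mm; about 60 g, most of it in the cap, which stands on a flat 48 mm wide. Origin at the bottom centre of the cap, z along the stem. May be absent.
- loose_cap: Bystander: a mushroom cap without a stem, 56 mm across, 26 mm high, lying among the whole mushrooms, not to be loaded. Origin at its bottom centre.
- stub: Bystander: a cut-off stem stub lying on the table, 60 mm long, 24 mm thick, among the mushrooms, not to be loaded. Origin at the underside of its middle, x along it.
Mind the look-alikes: they are no part of the job. What is shaped like the lid but pink is not meant.

How it is judged:
By the outcome, as a careful person would: the job done as asked, in the order asked, and still so for the second after the job is handed in, with the robot touching nothing.
Of mushroom0, mushroom1, mushroom2, mushroom3 only 2 to 4 are there at a start; the rules pass over those that are not, and their reading is None.
At some moment in a run one of mushroom0, mushroom1, mushroom2, mushroom3 may be knocked a few centimetres aside while the robot is not near it.
It also fails if it takes over 210 s, if anything falls off the work surface, if the arm or the gripper's body presses on something with over 40 N, if the wrist force passes 120 N, or if a joint passes its speed limit or range.

## Working session

There is one attempt and no reset: what is moved stays moved. The work goes in short steps, Python scripts to look and compute and a tool call to move; the robot and the scene stay as the last step left them, time stands still between calls to the robot, and variables do not carry over. Pictures are saved under pics/ and viewed, at most 14 in all, crops included, and the job is handed in when it is done.

Besides the shell and the picture viewer there is one more tool, called after ">>>" in YAML: its name, and indented under it one key for each argument. drive_tool: Moves the arm, as the interface text tells. Its arguments: {"type":"object","properties":{"commands":{"type":"array","items":{"type":"number"}},"grip_force":{"type":"number"}},"required":["commands"]}

```bash
mkdir -p pics
cat > h.py <<'E'
import numpy as np, cv2
from station import manip
from scipy.spatial.transform import Rotation as R
def grab(n,f):
    c=manip.calibration(n); im,d=manip.get_image(n); cv2.imwrite(f'pics/{f}.png',im); np.savez(f'pics/{f}.npz',d=d,K=c['camera_matrix'],k1=c['k1'],p=c['position'],a=np.array(c['attitude'])); return im,d,c
def cloud(f):
    z=np.load(f'pics/{f}.npz'); d=z['d']; K=z['K']; k1=float(z['k1'])
    v,u=np.mgrid[:d.shape[0],:d.shape[1]]
    pts=np.stack([u,v],-1).reshape(-1,1,2).astype(float)
    n=cv2.undistortPoints(pts,K,np.array([k1,0,0,0,0.])).reshape(*d.shape,2)
    P=np.dstack([n*d[...,None],d])
    a=z['a']; M=a if a.shape==(3,3) else R.from_euler('xyz',a,degrees=True).as_matrix()
    W=P@M.T+z['p']; W[d==0]=np.nan
    return W
E
python3 - <<'E'
from h import *
print(manip.read_state())
for n in('scene','top','wrist'):
    im,d,c=grab(n,n+'0'); print(n,c)
a=cv2.imread('pics/scene0.png');b=cv2.imread('pics/top0.png')
cv2.imwrite('pics/top0b.png',cv2.resize(b,(800,600)))
E
```

```text
{'time_s': 0.0, 'joints': array([-8.65960863e+01,  1.79592357e+01,  8.58522724e+01, -2.87366817e-06,
        7.62586110e+01, -1.27988688e+01]), 'qvel': array([ 0.03428607,  0.08569661,  0.0132919 , -0.08320612, -0.0667085 ,
       -0.06490344]), 'tau': array([-1.54845533e-03, -4.02212262e+01, -2.52268052e+01,  6.93367654e-02,
        3.52494931e-02, -8.77323532e-05]), 'eef_pos': array([ 0.14647817, -0.50391555,  0.23817433]), 'orientation': array([-1.79931622e+02, -1.55307193e-02,  1.62027739e+01]), 'ft_force': array([-0.2895863 , -0.13556904,  0.53453225]), 'ft_torque': array([ 0.02839004, -0.00216041,  0.01522982]), 'gripper_force': 0.0, 'finger_gap': 0.08821164245500182}
scene {'camera_matrix': array([[440.29915865,   0.        , 255.00560916],
       [  0.        , 440.29915865, 190.07071038],
       [  0.        ,   0.        ,   1.        ]]), 'k1': -0.01331564572008242, 'position': array([1.3651649 , 0.06334583, 0.90653899]), 'attitude': array([-131.1967537 ,   -0.49852677,   96.2496099 ])}
top {'camera_matrix': array([[432.33077673,   0.        , 253.79426855],
       [  0.        , 432.33077673, 196.93174955],
       [  0.        ,   0.        ,   1.        ]]), 'k1': -0.12519616403785666, 'position': array([ 0.24961412, -0.01613364,  1.31032495]), 'attitude': array([-168.666403  ,   -1.44431638,  -91.19780868])}
wrist {'camera_matrix': array([[267.68721407,   0.        , 261.09615434],
       [  0.        , 267.68721407, 191.45168915],
       [  0.        ,   0.        ,   1.        ]]), 'k1': 0.01929269045149153, 'position': array([ 0.21587381, -0.48383074,  0.38207225]), 'attitude': array([ 1.63871373e+02,  8.46107774e-02, -7.37129565e+01])}
```

View pics/top0b.png

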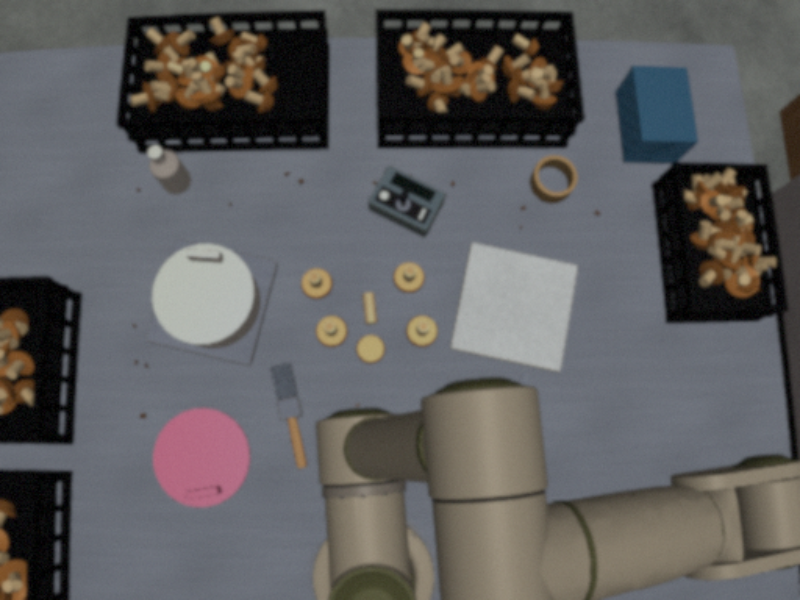

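View pics/scene0.png

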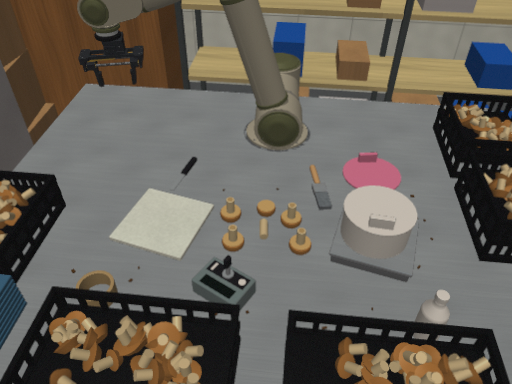

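Top view (800x600): the lidded tub is at (205,293) with its fin at (205,257). There are four whole mushrooms at (317,282), (409,276), (332,330) and (422,330), the stub at (369,307) and the stemless cap at (370,348). The control box is at (407,202) and the board at (515,307). The pink decoy lid is at (201,457).

Run:
```python
from h import *
W=cloud('top0'); im=cv2.imread('pics/top0.png')
s=512/800
def box(u,v,r): 
    return W[int((v-r)*s):int((v+r)*s)+1,int((u-r)*s):int((u+r)*s)+1].reshape(-1,3)
for n,(u,v) in dict(m0=(317,282),m1=(409,276),m2=(332,330),m3=(422,330),stub=(369,307),cap=(370,348)).items():
    p=box(u,v,26); p=p[np.isfinite(p[:,2])]
    o=p[(p[:,2]>.012)]; t=p[p[:,2]>.05]
    print(n,len(o),'mid',(o.min(0)+o.max(0))/2,'med',np.median(o,0),'stemtop',len(t),t.mean(0) if len(t) else 0)
# table check
print('table',np.nanmedian(box(450,420-160,5),0))
# lid
p=box(205,293,75); p=p[np.isfinite(p[:,2])]
zs=p[:,2]; f=p[zs>.145]; l=p[(zs>.115)&(zs<.145)]
print('lid',np.median(l,0),(l.min(0)+l.max(0))/2,l.max(0)-l.min(0)); print('fin',len(f),f.mean(0),f.max(0),f.min(0))
c,sz,a=cv2.minAreaRect(f[:,:2].astype(np.float32)*1000);print(c,sz,a)
pl=p[(zs>.03)&(zs<.05)]; print('scale',len(pl),np.median(pl[:,2]))
p=box(515,307,75);p=p[np.isfinite(p[:,2])];b=p[(p[:,2]>.008)&(p[:,2]<.03)]
print('board',np.median(b[:,2]),cv2.minAreaRect(b[:,:2].astype(np.float32)*1000))
p=box(407,202,50);p=p[np.isfinite(p[:,2])];b=p[(p[:,2]>.04)&(p[:,2]<.065)];t=p[p[:,2]>.09]
print('ctl',np.median(b[:,2]),cv2.minAreaRect(b[:,:2].astype(np.float32)*1000),'tip',len(t),t.mean(0) if len(t) else 0,t.max(0))
cv2.imwrite('pics/c1.png',cv2.resize(im[95:165,220:300],None,fx=7,fy=7,interpolation=cv2.INTER_CUBIC))
a=cv2.imread('pics/scene0.png');cv2.imwrite('pics/c2.png',np.vstack([cv2.resize(a[245:315,180:270],(720,560),interpolation=cv2.INTER_CUBIC)]))
```

```text
m0 310 mid [0.56071516 0.10391203 0.04484367] med [0.55592818 0.101919   0.0283178 ] stemtop 61 [0.55967148 0.10330943 0.06931681]
m1 301 mid [ 0.56987343 -0.07604604  0.04460049] med [ 0.56525341 -0.07548517  0.02759854] stemtop 58 [ 0.56880393 -0.07679699  0.06925071]
m2 337 mid [0.45498555 0.06265682 0.04616163] med [0.46081836 0.07241405 0.02742268] stemtop 58 [0.46415298 0.07380621 0.06965828]
m3 318 mid [ 0.46214641 -0.10056278  0.04468837] med [ 0.45915444 -0.09863025  0.0278748 ] stemtop 58 [ 0.46224786 -0.0994245   0.06905532]
stub 175 mid [0.51054255 0.00098086 0.02141811] med [0.5049812  0.00279484 0.02265839] stemtop 0 0
cap 281 mid [0.44251108 0.0115182  0.02448985] med [0.430636   0.00102862 0.02637277] stemtop 0 0
table [ 0.60890211 -0.16275163  0.00064209]
lid [0.5137232  0.29651778 0.13169043] [0.51845448 0.29787909 0.13252827] [0.18483082 0.18582343 0.02484717]
fin 137 [0.58093557 0.29130196 0.16074383] [0.59246025 0.32184558 0.16803777] [0.57249914 0.26290667 0.14567042]
(582.2944946289062, 292.52056884765625) (59.75091552734375, 15.393671035766602) 84.76607513427734
scale 1288 0.04044543669286915
board 0.015467519194267587 ((518.3526611328125, -282.174560546875), (244.14805603027344, 297.8361511230469), 73.50680541992188)
ctl 0.05093742566823933 ((722.8670654296875, -76.43675994873047), (131.01036071777344, 92.77120208740234), 61.87725830078125) tip 39 [ 0.70475574 -0.06725819  0.10721643] [ 0.71803295 -0.05958629  0.11572032]
```

View pics/c1.png

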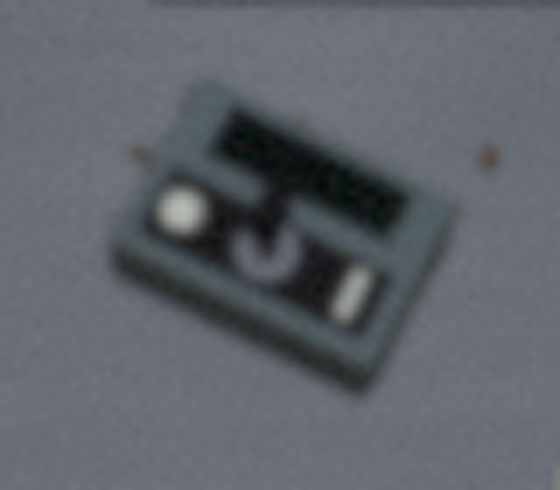

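View pics/c2.png

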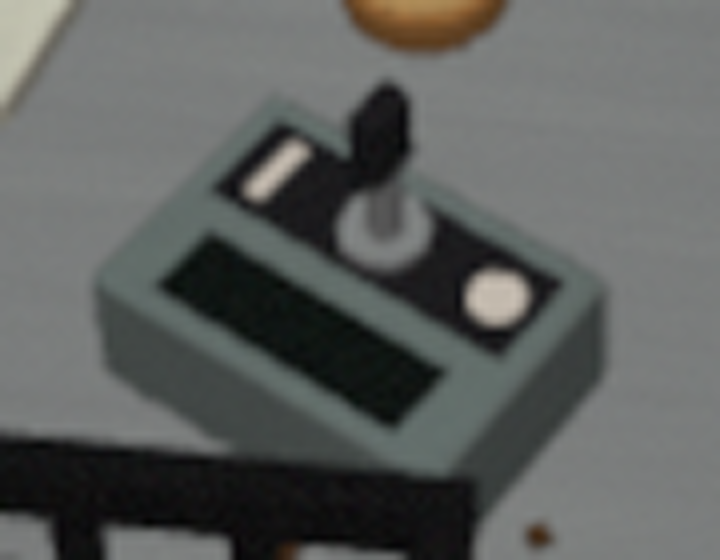

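The close-up of the control box shows the dot towards world +y and the bar towards −y. The geometry agrees with the sizes given: box yaw is about −28°, the toggle is at (0.706, −0.068), and the fin is at (0.582, 0.2925) with lid yaw −5.2°. Next I move to above the fin.

>>> drive_tool:
  commands: [0.029, 0.053, 0, 0, 0, 7, 0, 0.058, 0.106, 0, 0, 0, 14, 0, 0.087, 0.159, 0, 0, 0, 21, 0, 0.116, 0.212, 0, 0, 0, 28, 0, 0.145, 0.265, 0, 0, 0, 34.3, 0]
  grip_force: 30

```text
time_s: 0.78
eef_pos: [0.2919, -0.2373, 0.2387]
orientation: [180.0, -0.0, 50.7]
ft_force: [0.2, -0.8, 0.2]
finger_gap: 0.0442
gripper_force: 0.0
```

>>> drive_tool:
  commands: [0.029, 0.053, 0, 0, 0, 7, 0, 0.058, 0.106, 0, 0, 0, 14, 0, 0.087, 0.159, 0, 0, 0, 21, 0, 0.116, 0.212, 0, 0, 0, 28, 0, 0.145, 0.265, 0, 0, 0, 34.3, 0]

```text
time_s: 1.4
eef_pos: [0.4371, 0.0279, 0.2388]
orientation: [180.0, 0.0, 85.0]
ft_force: [0.4, -1.8, -0.3]
finger_gap: 0.0438
gripper_force: 0.0
```

>>> drive_tool:
  commands: [0.03, 0.055, 0, 0, 0, 0, 0, 0.058, 0.106, 0, 0, 0, 0, 0, 0.087, 0.159, 0, 0, 0, 0, 0, 0.116, 0.212, 0, 0, 0, 0, 0, 0.13, 0.25, 0, 0, 0, 0, 0]

```text
time_s: 2.02
eef_pos: [0.567, 0.278, 0.2378]
orientation: [-180.0, 0.0, 84.9]
ft_force: [0.5, -0.7, 0.2]
finger_gap: 0.0439
gripper_force: 0.0
```

>>> drive_tool:
  commands: [0, 0, 0, 0, 0, 0, 0, 0, 0, 0, 0, 0, 0, 0]

```text
time_s: 2.28
eef_pos: [0.5663, 0.2753, 0.2384]
orientation: [-180.0, 0.0, 84.8]
ft_force: [0.9, -0.4, 0.3]
finger_gap: 0.0438
gripper_force: 0.0
```

Run:
```python
from h import *
s=manip.read_state(); print(s['time_s'],s['eef_pos'],s['orientation'],s['ft_force'],s['joints'])
grab('wrist','w1'); W=cloud('w1')
m=(W[...,2]>.15)&(W[...,2]<.18)&(np.hypot(W[...,0]-.58,W[...,1]-.29)<.05); f=W[m]
print(m.sum(),f.mean(0),cv2.minAreaRect(f[:,:2].astype(np.float32)*1000))
m=(W[...,2]>.124)&(W[...,2]<.138)&(np.hypot(W[...,0]-.52,W[...,1]-.3)<.12); f=W[m]
print(m.sum(),f.min(0),f.max(0),cv2.minEnclosingCircle(f[:,:2].astype(np.float32)*1000), np.median(f[:,2]))
```

```text
2.275 [0.56627553 0.2753042  0.23842974] [-1.79962672e+02  2.94111894e-02  8.47950879e+01] [ 0.918407   -0.37579078  0.30050932] [ 1.52893066e+01  3.15515739e+01  6.57221548e+01 -1.45968290e-02
  8.27715338e+01  2.04960706e+01]
1147 [0.58293225 0.29453375 0.16044041] ((583.0941162109375, 292.882568359375), (59.394222259521484, 14.06332778930664), 85.0412826538086)
26457 [0.42545497 0.20615111 0.12587146] [0.61081128 0.39081201 0.13798601] ((518.2605590820312, 297.9855041503906), 93.29252624511719) 0.12879220656468182
```

View pics/w1.png

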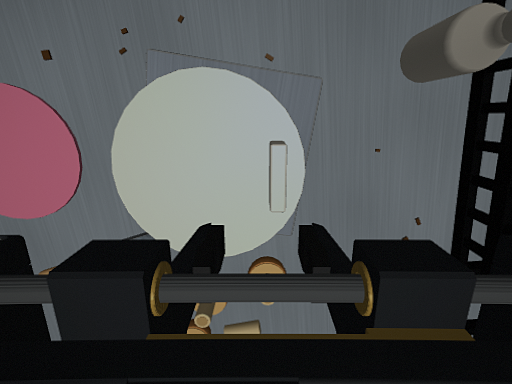

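The wrist view confirms the white lid with its fin at about (278,177). Both cameras agree within 2 mm. I descend and grip the fin.

>>> drive_tool:
  commands: [0.0167, 0.0175, 0, 0, 0, 0, 0, 0.0167, 0.0175, -0.045, 0, 0, 0, 0, 0.0167, 0.0175, -0.08, 0, 0, 0, 0, 0.0167, 0.0175, -0.1, 0, 0, 0, 0, 0.0167, 0.0175, -0.1, 0, 0, 0, 0]

```text
time_s: 2.95
eef_pos: [0.5827, 0.2921, 0.1379]
orientation: [-179.9, 0.1, 84.7]
ft_force: [-0.2, 0.1, 0.3]
finger_gap: 0.0437
gripper_force: 0.0
```

>>> drive_tool:
  commands: [0, 0, 0, 0, 0, 0, -0.8, 0, 0, 0, 0, 0, 0, -0.8, 0, 0, 0, 0, 0, 0, -0.8, 0, 0, 0, 0, 0, 0, -0.8, 0, 0, 0, 0, 0, 0, -0.8]
  grip_force: 40

```text
time_s: 3.58
eef_pos: [0.5832, 0.2934, 0.1393]
orientation: [180.0, -0.0, 84.8]
ft_force: [-3.0, -2.0, 5.0]
finger_gap: 0.0137
gripper_force: 40.0
```

>>> drive_tool:
  commands: [-0.0018, 0.0002, 0.0134, -0.45, -4.98, 0, -0.8, -0.0047, 0.0004, 0.0264, -0.91, -9.96, 0, -0.8, -0.0087, 0.0008, 0.0392, -1.36, -14.94, 0, -0.8, -0.0138, 0.0013, 0.0516, -1.81, -19.92, 0, -0.8, -0.0138, 0.0013, 0.0516, -1.81, -19.92, 0, -0.8]

```text
time_s: 4.2
eef_pos: [0.5686, 0.2951, 0.1906]
orientation: [160.0, -0.0, 84.9]
ft_force: [-1.0, 0.1, -1.1]
finger_gap: 0.0137
gripper_force: 40.0
```

Run:
```python
from h import *
s=manip.read_state(); print(s['time_s'],s['eef_pos'],s['orientation'],s['ft_force'],s['ft_torque'])
grab('top','t1'); grab('scene','s1'); W=cloud('s1')
im=cv2.imread('pics/s1.png'); cv2.imwrite('pics/s1c.png',cv2.resize(im[140:290,300:450],(600,600),interpolation=cv2.INTER_CUBIC))
```

```text
4.2 [0.56857935 0.29508891 0.19063974] [ 1.60018688e+02 -1.59585360e-02  8.48642074e+01] [-0.98645022  0.08171292 -1.06101802] [-0.02648784  0.19048606 -0.01922999]
```

View pics/s1c.png

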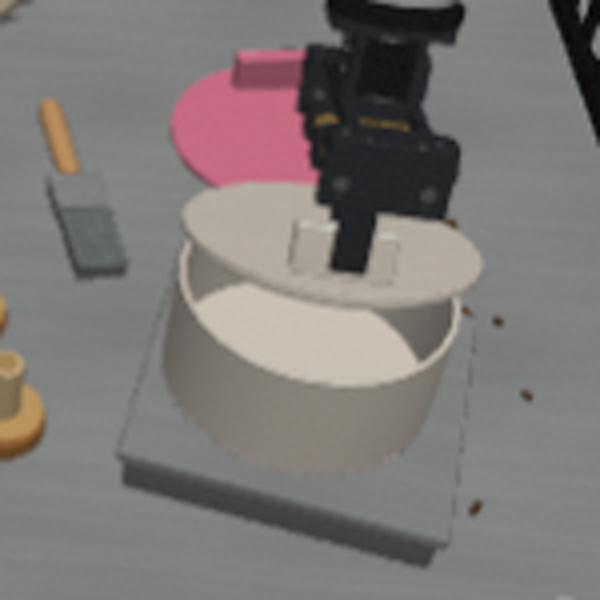

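The lid is tipped 20° with its far edge on the rim and the fin held firmly. The measured weight is half the lid's, so the rim carries the rest. I tip a little more, hold, then lift and level it.

>>> drive_tool:
  commands: [-0.0062, 0.0006, 0.0117, -0.45, -4.98, 0, -0.8, -0.0062, 0.0006, 0.0117, -0.45, -4.98, 0, -0.8, -0.0062, 0.0006, 0.0117, -0.45, -4.98, 0, -0.8, -0.0062, 0.0006, 0.0117, -0.45, -4.98, 0, -0.8]

```text
time_s: 4.8
eef_pos: [0.5634, 0.295, 0.2012]
orientation: [155.1, 0.0, 84.8]
ft_force: [-1.7, -0.1, -0.7]
finger_gap: 0.0138
gripper_force: 40.1
```

>>> drive_tool:
  commands: [0, 0, 0.02, 0, 0, 0, -0.8, 0, 0, 0.045, 0, 0, 0, -0.8, 0, 0, 0.07, 0, 0, 0, -0.8, 0, 0, 0.1, 0, 0, 0, -0.8, 0, 0, 0.12, 0, 0, 0, -0.8]

```text
time_s: 5.42
eef_pos: [0.5639, 0.2951, 0.3232]
orientation: [155.0, -0.0, 84.8]
ft_force: [0.2, -0.5, -2.7]
finger_gap: 0.0135
gripper_force: 40.0
```

>>> drive_tool:
  commands: [0, 0, 0, 0.57, 6.2, 0, -0.8, 0, 0, 0, 1.13, 12.4, 0, -0.8, 0, 0, 0, 1.7, 18.7, 0, -0.8, 0, 0, 0, 2.26, 24.9, 0, -0.8, 0, 0, 0, 2.26, 24.9, 0, -0.8]

```text
time_s: 6.05
eef_pos: [0.5647, 0.2946, 0.3207]
orientation: [-180.0, 0.0, 84.7]
ft_force: [-0.3, 1.2, -2.5]
finger_gap: 0.0138
gripper_force: 40.0
```

Run:
```python
from h import *
s=manip.read_state(); print(s['time_s'],s['eef_pos'],s['orientation'],s['ft_force'])
grab('top','t2'); W=cloud('t2')
p=W[...,:]; 
m=(W[...,2]>.006)&(W[...,2]<.03)&(W[...,1]<-.14)&(W[...,1]>-.42)&(W[...,0]>.38)&(W[...,0]<.67)
n,l,st,c=cv2.connectedComponentsWithStats(m.astype(np.uint8)); k=1+st[1:,4].argmax(); b=W[l==k]
print(n,len(b),cv2.minAreaRect(b[:,:2].astype(np.float32)*1000),np.median(b[:,2]))
# tub rim
m=(W[...,2]>.118)&(W[...,2]<.132)&(np.hypot(W[...,0]-.518,W[...,1]-.298)<.12);f=W[m];print(len(f),cv2.minEnclosingCircle(f[:,:2].astype(np.float32)*1000))
cv2.imwrite('pics/t2b.png',cv2.resize(cv2.imread('pics/t2.png')[120:330],(800,328)))
```

```text
6.05 [0.5647322  0.29461353 0.32065088] [-1.79991727e+02  2.38845148e-02  8.47282261e+01] [-0.28968542  1.22817979 -2.50211301]
70 4871 ((512.0654907226562, -285.66619873046875), (224.48582458496094, 224.39382934570312), 77.10791778564453) 0.015441860858996126
152 ((513.8263549804688, 274.06060791015625), 83.4928970336914)
```

View pics/t2b.png

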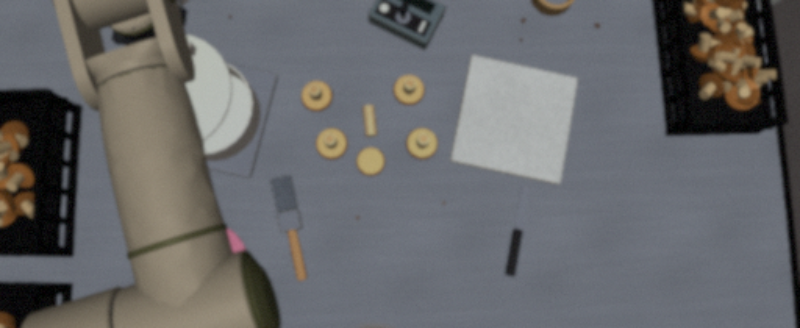

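The board's centre is (0.512, −0.286), and the four mushrooms are still standing where they were. I carry the lid over.

>>> drive_tool:
  commands: [0.001, -0.04, 0, 0, 0, 0, -0.8, 0.003, -0.1, 0, 0, 0, 0, -0.8, 0.004, -0.16, 0, 0, 0, 0, -0.8, 0.005, -0.22, 0, 0, 0, 0, -0.8, 0.006, -0.28, 0, 0, 0, 0, -0.8]

```text
time_s: 6.72
eef_pos: [0.5687, 0.0137, 0.3224]
orientation: [179.8, 0.1, 84.8]
ft_force: [2.3, 0.3, -2.4]
finger_gap: 0.0137
gripper_force: 40.0
```

>>> drive_tool:
  commands: [0.001, -0.06, 0, 0, 0, 0, -0.8, 0.003, -0.12, -0.01, 0, 0, 0, -0.8, 0.004, -0.18, -0.03, 0, 0, 0, -0.8, 0.005, -0.25, -0.06, 0, 0, 0, -0.8, 0.006, -0.306, -0.1, 0, 0, 0, -0.8]

```text
time_s: 7.35
eef_pos: [0.5749, -0.2755, 0.2335]
orientation: [179.8, 0.2, 84.8]
ft_force: [0.7, 0.2, -2.9]
finger_gap: 0.0136
gripper_force: 40.0
```

>>> drive_tool:
  commands: [0, 0, -0.05, 0, 0, 0, -0.8, 0, 0, -0.1, 0, 0, 0, -0.8, 0, 0, -0.14, 0, 0, 0, -0.8, 0, 0, -0.17, 0, 0, 0, -0.8, 0, 0, -0.17, 0, 0, 0, -0.8]

```text
time_s: 7.98
eef_pos: [0.574, -0.2726, 0.0617]
orientation: [-179.9, -0.1, 84.8]
ft_force: [0.8, -0.4, -1.5]
finger_gap: 0.0133
gripper_force: 40.0
```

>>> drive_tool:
  commands: [0.003, -0.019, 0, 0, 0, 0, -0.8, 0.003, -0.019, -0.01, 0, 0, 0, -0.8, 0.003, -0.019, -0.018, 0, 0, 0, -0.8, 0.003, -0.019, -0.022, 0, 0, 0, -0.8, 0.003, -0.019, -0.0225, 0, 0, 0, -0.8]

```text
time_s: 8.6
eef_pos: [0.5778, -0.2922, 0.0405]
orientation: [-180.0, -0.0, 84.8]
ft_force: [-0.1, 0.5, -3.2]
finger_gap: 0.0137
gripper_force: 40.0
```

>>> drive_tool:
  commands: [0, 0, 0, 0, 0, 0, -0.8, 0, 0, 0, 0, 0, 0, -0.8]

```text
time_s: 8.85
eef_pos: [0.578, -0.2927, 0.041]
orientation: [180.0, 0.0, 84.8]
ft_force: [0.5, 0.1, -2.6]
finger_gap: 0.014
gripper_force: 40.0
```

Still hanging at full weight, so I lower in small steps until contact.

>>> drive_tool:
  commands: [0, 0, -0.001, 0, 0, 0, -0.8, 0, 0, -0.0015, 0, 0, 0, -0.8, 0, 0, -0.002, 0, 0, 0, -0.8, 0, 0, -0.002, 0, 0, 0, -0.8]

```text
time_s: 9.35
eef_pos: [0.578, -0.2928, 0.0394]
orientation: [180.0, 0.0, 84.8]
ft_force: [-2.0, 2.3, 4.1]
finger_gap: 0.0136
gripper_force: 40.0
```

>>> drive_tool:
  commands: [0, 0, -0.0005, 0, 0, 0, -0.8, 0, 0, -0.001, 0, 0, 0, -0.8, 0, 0, -0.001, 0, 0, 0, -0.8]

```text
time_s: 9.72
eef_pos: [0.578, -0.2928, 0.0393]
orientation: [180.0, 0.0, 84.8]
ft_force: [-4.6, 3.0, 12.3]
finger_gap: 0.0135
gripper_force: 40.0
```

The lid is on the board. I release it, rise, and head to the toggle while turning so the fingers close along the box's y.

>>> drive_tool:
  commands: [0, 0, 0.001, 0, 0, 0, 0, 0, 0, 0.001, 0, 0, 0, 0, 0, 0, 0.001, 0, 0, 0, 0, 0, 0, 0.05, 0, 0, 0, 0, 0, 0, 0.1, 0, 0, 0, 0]

```text
time_s: 10.35
eef_pos: [0.5777, -0.2925, 0.1385]
orientation: [-179.9, -0.0, 84.8]
ft_force: [0.4, -0.2, 0.5]
finger_gap: 0.0441
gripper_force: 0.0
```

>>> drive_tool:
  commands: [0, 0, 0.05, 0, 0, 10, 0, 0.03, 0.05, 0.06, 0, 0, 20, 0, 0.06, 0.1, 0.06, 0, 0, 30, 0, 0.09, 0.15, 0.06, 0, 0, 40, 0, 0.11, 0.2, 0.06, 0, 0, 50, 0]

```text
time_s: 10.98
eef_pos: [0.6887, -0.0909, 0.1973]
orientation: [-180.0, -0.0, 135.1]
ft_force: [0.6, -0.2, 0.6]
finger_gap: 0.0442
gripper_force: 0.0
```

>>> drive_tool:
  commands: [0.018, 0.025, 0, 0, 0, 9, 0, 0.018, 0.025, 0, 0, 0, 17.1, 0, 0.018, 0.025, 0, 0, 0, 17.1, 0]

```text
time_s: 11.35
eef_pos: [0.7059, -0.0675, 0.1973]
orientation: [-180.0, -0.0, 151.8]
ft_force: [-1.0, -1.2, 0.4]
finger_gap: 0.0441
gripper_force: 0.0
```

Run:
```python
from h import *
s=manip.read_state(); print(s['time_s'],s['eef_pos'],s['orientation'],s['ft_force'],s['joints'])
grab('top','t3'); W=cloud('t3'); grab('wrist','w3'); V=cloud('w3')
for X in (W,V):
  m=(X[...,2]>.085)&(X[...,2]<.12)&(np.hypot(X[...,0]-.706,X[...,1]+.068)<.035);t=X[m]
  if len(t)>3: print('tip',len(t),t.mean(0),cv2.minAreaRect(t[:,:2].astype(np.float32)*1000))
m=(W[...,2]>.035)&(W[...,2]<.07)&(np.hypot(W[...,0]-.55,W[...,1]+.29)<.1);
m2=(W[...,2]>.02)&(W[...,2]<.08)&(np.hypot(W[...,0]-.512,W[...,1]+.286)<.13);t=W[m2]
print('lid',np.median(t[:,2]),cv2.minEnclosingCircle(t[:,:2].astype(np.float32)*1000))
m=(W[...,2]>.12)&(W[...,2]<.13)&(np.hypot(W[...,0]-.518,W[...,1]-.298)<.12);f=W[m];print('rim',len(f),cv2.minEnclosingCircle(f[:,:2].astype(np.float32)*1000))
cv2.imwrite('pics/t3b.png',np.vstack([cv2.resize(cv2.imread('pics/t3.png')[90:250],(800,250)),cv2.resize(cv2.imread('pics/w3.png'),(800,350))]))
```

```text
11.35 [ 0.70590946 -0.06746762  0.19731249] [-1.79989084e+02 -3.09921353e-02  1.51849192e+02] [-1.03199362 -1.19796649  0.36077578] [-1.48976569e+01  4.42919659e+01  5.02381699e+01 -3.53109676e-03
  8.55025334e+01 -7.67465741e+01]
tip 325 [ 0.70583484 -0.06712295  0.10653009] ((707.5778198242188, -67.91697692871094), (11.699447631835938, 18.843595504760742), 62.68016052246094)
lid 0.03167920677224079 ((512.3289794921875, -285.8633117675781), 127.585693359375)
rim 213 ((519.9625244140625, 297.0128479003906), 89.40906524658203)
```

View pics/t3b.png

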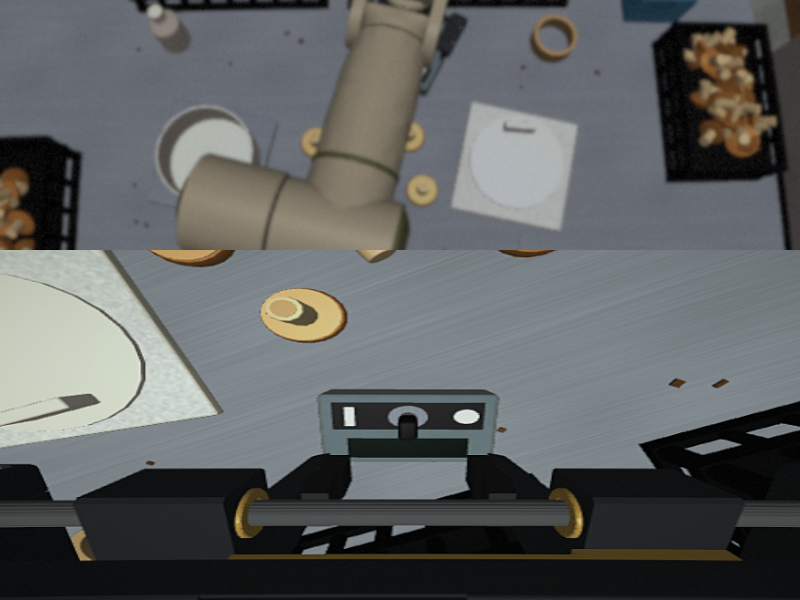

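The lid lies flat on the board, the tub stands open and the fingers are centred over the toggle. I descend astride it and push towards the dot (+y).

>>> drive_tool:
  commands: [0.001, 0, -0.05, 0, 0, 0, 0, 0.001, 0, -0.09, 0, 0, 0, 0, 0.001, 0, -0.105, 0, 0, 0, 0, 0.001, 0, -0.105, 0, 0, 0, 0]

```text
time_s: 11.95
eef_pos: [0.7069, -0.068, 0.093]
orientation: [-180.0, -0.0, 151.8]
ft_force: [0.3, -0.2, 0.9]
finger_gap: 0.0443
gripper_force: 0.0
```

>>> drive_tool:
  commands: [0.0047, 0.0088, 0, 0, 0, 0, 0, 0.0094, 0.0176, 0, 0, 0, 0, 0, 0.0132, 0.0247, 0, 0, 0, 0, 0, 0.0155, 0.0291, 0, 0, 0, 0, 0, 0.0155, 0.0291, 0, 0, 0, 0, 0]

```text
time_s: 12.58
eef_pos: [0.7227, -0.0388, 0.093]
orientation: [-180.0, 0.1, 151.9]
ft_force: [-0.5, -6.1, 2.0]
finger_gap: 0.0444
gripper_force: 2.2
```

>>> drive_tool:
  commands: [0.0009, 0.0018, 0, 0, 0, 0, 0, 0.0009, 0.0018, 0, 0, 0, 0, 0]

```text
time_s: 12.82
eef_pos: [0.7233, -0.0375, 0.0928]
orientation: [-180.0, 0.0, 151.9]
ft_force: [-0.1, -5.5, 0.4]
finger_gap: 0.0445
gripper_force: 2.3
```

>>> drive_tool:
  commands: [0.0009, 0.0018, 0, 0, 0, 0, 0, 0.0009, 0.0018, 0, 0, 0, 0, 0]

```text
time_s: 13.08
eef_pos: [0.724, -0.0358, 0.0925]
orientation: [-179.9, -0.0, 151.9]
ft_force: [-0.3, -5.5, -0.6]
finger_gap: 0.0439
gripper_force: 2.4
```

>>> drive_tool:
  commands: [0.0009, 0.0018, 0, 0, 0, 0, 0, 0.0009, 0.0018, 0, 0, 0, 0, 0]

```text
time_s: 13.32
eef_pos: [0.7245, -0.0344, 0.0923]
orientation: [-179.9, -0.1, 151.9]
ft_force: [-2.2, -8.5, 0.2]
finger_gap: 0.0437
gripper_force: 3.2
```

>>> drive_tool:
  commands: [0.0008, 0.0015, 0, 0, 0, 0, 0, 0.0008, 0.0015, 0, 0, 0, 0, 0]

```text
time_s: 13.58
eef_pos: [0.7247, -0.0342, 0.0922]
orientation: [-179.7, -0.1, 151.8]
ft_force: [-5.0, -12.4, 0.3]
finger_gap: 0.0442
gripper_force: 5.9
```

>>> drive_tool:
  commands: [0, 0, 0, 0, 0, 0, 0, 0, 0, 0, 0, 0, 0, 0, 0, 0, 0, 0, 0, 0, 0, 0, 0, 0, 0, 0, 0, 0, 0, 0, 0, 0, 0, 0, 0]

```text
time_s: 14.2
eef_pos: [0.7247, -0.0342, 0.0922]
orientation: [-179.7, -0.1, 151.8]
ft_force: [-4.5, -11.7, -1.5]
finger_gap: 0.0437
gripper_force: 5.9
```

Run:
```python
from h import *
s=manip.read_state(); print(s['time_s'],s['ft_force'])
im,_,_=grab('scene','s2'); cv2.imwrite('pics/s2c.png',cv2.resize(im[225:315,180:270],(500,500),interpolation=cv2.INTER_CUBIC))
```

```text
14.2 [ -4.52976857 -11.66126238  -1.45096468]
```

View pics/s2c.png

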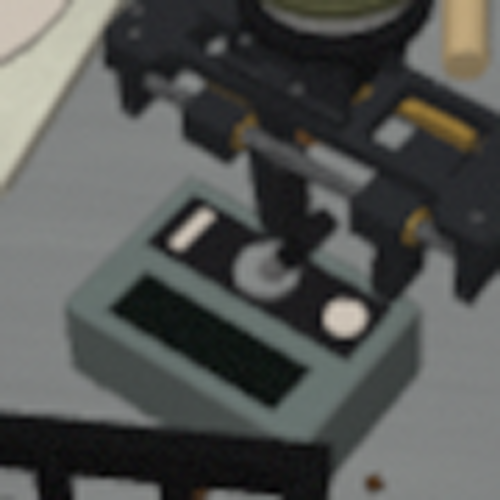

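The toggle is against its stop on the dot side: the force stepped up and the position held. I hold longer, then recentre and rise.

>>> drive_tool:
  commands: [0, 0, 0, 0, 0, 0, 0, 0, 0, 0, 0, 0, 0, 0, 0, 0, 0, 0, 0, 0, 0, 0, 0, 0, 0, 0, 0, 0, 0, 0, 0, 0, 0, 0, 0]

```text
time_s: 14.88
eef_pos: [0.7247, -0.0342, 0.0922]
orientation: [-179.7, -0.1, 151.8]
ft_force: [-5.9, -11.6, 0.4]
finger_gap: 0.0442
gripper_force: 5.9
```

>>> drive_tool:
  commands: [0, 0, 0, 0, 0, 0, 0, 0, 0, 0, 0, 0, 0, 0, 0, 0, 0, 0, 0, 0, 0, 0, 0, 0, 0, 0, 0, 0, 0, 0, 0, 0, 0, 0, 0]

```text
time_s: 15.5
eef_pos: [0.7248, -0.0342, 0.0922]
orientation: [-179.7, -0.1, 151.8]
ft_force: [-4.0, -11.8, 0.3]
finger_gap: 0.0444
gripper_force: 5.9
```

>>> drive_tool:
  commands: [-0.006, -0.012, 0, 0, 0, 0, 0, -0.012, -0.024, 0, 0, 0, 0, 0, -0.0183, -0.035, 0, 0, 0, 0, 0, -0.0183, -0.035, 0, 0, 0, 0, 0, -0.0183, -0.035, 0, 0, 0, 0, 0]

```text
time_s: 16.12
eef_pos: [0.7076, -0.0663, 0.0927]
orientation: [180.0, -0.0, 151.9]
ft_force: [0.1, -0.3, -0.5]
finger_gap: 0.0442
gripper_force: 0.0
```

>>> drive_tool:
  commands: [0, 0, 0.03, 0, 0, 0, 0, 0, 0, 0.06, 0, 0, 0, 0, -0.025, 0, 0.1, 0, 0, 0, 0, -0.07, -0.003, 0.1, 0, 0, 0, 0, -0.11, -0.006, 0.1, 0, 0, 0, 0]

```text
time_s: 16.75
eef_pos: [0.5964, -0.0721, 0.1931]
orientation: [180.0, 0.0, 152.0]
ft_force: [0.4, 0.2, -0.4]
finger_gap: 0.044
gripper_force: 0.0
```

```bash
cat >> h.py <<'E'
def stems(n,f):
    grab(n,f); X=cloud(f); Z=X[...,2]
    m=((Z>.055)&(Z<.08)&(X[...,0]>.38)&(X[...,0]<.68)&(X[...,1]>-.19)&(X[...,1]<.2)).astype(np.uint8)
    k,l,st,_=cv2.connectedComponentsWithStats(m)
    for i in range(1,k):
        if st[i,4]>25:
            t=X[l==i]; t2=t[t[:,2]>.064]; print(n,st[i,4],'top',t2.mean(0).round(4) if len(t2) else t.mean(0).round(4),'rng',(t2.max(0)-t2.min(0)).round(3) if len(t2) else 0)
E
python3 - <<'E'
from h import *
s=manip.read_state(); print(s['time_s'],s['eef_pos'],s['orientation'])
for n in('top','scene','wrist'): stems(n,n+'4')
E
```

```text
16.75 [ 0.59639876 -0.07205889  0.19309301] [1.79979384e+02 4.10029133e-02 1.51953151e+02]
top 59 top [0.561  0.1039 0.0702] rng [0.022 0.021 0.011]
top 56 top [ 0.4627 -0.1     0.0708] rng [0.021 0.021 0.013]
scene 62 top [ 0.4635 -0.0973  0.0679] rng [0.025 0.021 0.007]
scene 61 top [0.4669 0.0765 0.0683] rng [0.029 0.022 0.01 ]
scene 75 top [ 0.5706 -0.075   0.0687] rng [0.022 0.021 0.007]
scene 76 top [0.5613 0.1027 0.0687] rng [0.026 0.023 0.005]
wrist 714 top [0.5589 0.1019 0.0679] rng [0.024 0.024 0.006]
wrist 611 top [ 0.462  -0.1004  0.0677] rng [0.023 0.023 0.007]
wrist 433 top [ 0.5688 -0.0774  0.0679] rng [0.023 0.023 0.006]
```

All four stems are found and the cameras agree. I pick mushroom A at (0.569, −0.077).

>>> drive_tool:
  commands: [-0.0274, -0.0045, -0.03, 0, 0, 0, 0, -0.0274, -0.0045, -0.08, 0, 0, 0, 0, -0.0274, -0.0045, -0.13, 0, 0, 0, 0, -0.0274, -0.0045, -0.153, 0, 0, 0, 0, -0.0274, -0.0045, -0.153, 0, 0, 0, 0]
  grip_force: 10

```text
time_s: 17.52
eef_pos: [0.5705, -0.0768, 0.0383]
orientation: [-180.0, -0.1, 151.9]
ft_force: [0.6, 0.4, 0.6]
finger_gap: 0.0442
gripper_force: 0.0
```

>>> drive_tool:
  commands: [0, 0, 0, 0, 0, 0, -0.6, 0, 0, 0, 0, 0, 0, -0.6, 0, 0, 0, 0, 0, 0, -0.6, 0, 0, 0, 0, 0, 0, -0.6, 0, 0, 0, 0, 0, 0, -0.6]

```text
time_s: 18.15
eef_pos: [0.5706, -0.0775, 0.0405]
orientation: [-180.0, 0.1, 151.9]
ft_force: [0.1, -1.7, 6.2]
finger_gap: 0.024
gripper_force: 9.9
```

>>> drive_tool:
  commands: [0, 0, 0.02, 0, 0, 0, -0.6, 0, 0, 0.06, 0, 0, 0, -0.6, 0, 0, 0.11, 0, 0, 0, -0.6, 0, 0, 0.16, 0, 0, 0, -0.6, 0, 0, 0.18, 0, 0, 0, -0.6]

```text
time_s: 18.77
eef_pos: [0.5706, -0.0772, 0.2226]
orientation: [180.0, 0.2, 151.9]
ft_force: [-0.5, -0.4, -1.4]
finger_gap: 0.0236
gripper_force: 9.9
```

>>> drive_tool:
  commands: [0, 0.04, 0, 0, 0, 0, -0.6, -0.002, 0.095, 0, 0, 0, 0, -0.6, -0.004, 0.15, 0, 0, 0, 0, -0.6, -0.006, 0.21, 0, 0, 0, 0, -0.6, -0.0086, 0.265, 0, 0, 0, 0, -0.6]

```text
time_s: 19.4
eef_pos: [0.561, 0.1899, 0.2195]
orientation: [-180.0, -0.0, 151.9]
ft_force: [1.1, -1.0, -0.9]
finger_gap: 0.024
gripper_force: 9.9
```

>>> drive_tool:
  commands: [0, 0.05, 0, 0, 0, 0, -0.6, 0, 0.08, 0, 0, 0, 0, -0.6, 0, 0.0868, 0, 0, 0, 0, -0.6, 0, 0.0868, 0, 0, 0, 0, -0.6]

```text
time_s: 19.9
eef_pos: [0.5615, 0.2741, 0.2194]
orientation: [-180.0, -0.0, 151.9]
ft_force: [-0.4, -0.9, 0.2]
finger_gap: 0.0238
gripper_force: 9.9
```

>>> drive_tool:
  commands: [0, 0, -0.04, 0, 0, 0, -0.6, 0, 0, -0.08, 0, 0, 0, -0.6, 0, 0, -0.11, 0, 0, 0, -0.6, 0, 0, -0.125, 0, 0, 0, -0.6, 0, 0, -0.133, 0, 0, 0, -0.6]

```text
time_s: 20.52
eef_pos: [0.562, 0.2739, 0.0868]
orientation: [180.0, 0.0, 151.8]
ft_force: [0.6, -0.5, 0.1]
finger_gap: 0.0235
gripper_force: 9.9
```

>>> drive_tool:
  commands: [0, 0, 0, 0, 0, 0, -0.6]

```text
time_s: 20.65
eef_pos: [0.5619, 0.2744, 0.0872]
orientation: [180.0, 0.0, 151.9]
ft_force: [0.2, -0.7, 0.0]
finger_gap: 0.024
gripper_force: 9.9
```

>>> drive_tool:
  commands: [0, 0, -0.001, 0, 0, 0, -0.6, 0, 0, -0.001, 0, 0, 0, -0.6]

```text
time_s: 20.9
eef_pos: [0.5618, 0.2747, 0.0864]
orientation: [180.0, 0.0, 151.9]
ft_force: [-0.2, -0.2, -0.1]
finger_gap: 0.0241
gripper_force: 9.9
```

>>> drive_tool:
  commands: [0, 0, -0.001, 0, 0, 0, -0.6, 0, 0, -0.001, 0, 0, 0, -0.6]

```text
time_s: 21.15
eef_pos: [0.5618, 0.2746, 0.0854]
orientation: [180.0, 0.0, 151.9]
ft_force: [0.1, -0.9, 4.3]
finger_gap: 0.0237
gripper_force: 9.9
```

>>> drive_tool:
  commands: [0, 0, -0.001, 0, 0, 0, -0.6, 0, 0, -0.001, 0, 0, 0, -0.6]

```text
time_s: 21.4
eef_pos: [0.5618, 0.2742, 0.085]
orientation: [-180.0, 0.1, 151.9]
ft_force: [-3.9, -5.3, 10.1]
finger_gap: 0.0237
gripper_force: 10.0
```

The cap is down on the tub floor. I release it, rise, and go over the next one (m0), checking its position.

>>> drive_tool:
  commands: [0, 0, 0.0012, 0, 0, 0, -0.6, 0, 0, 0.0012, 0, 0, 0, -0.15, 0, 0, 0.0012, 0, 0, 0, -0.15, 0, 0, 0.0012, 0, 0, 0, -0.15, 0, 0, 0.03, 0, 0, 0, -0.15]

```text
time_s: 22.02
eef_pos: [0.5606, 0.2743, 0.1121]
orientation: [-179.8, -0.2, 151.9]
ft_force: [0.3, 0.3, 0.1]
finger_gap: 0.037
gripper_force: 0.0
```

>>> drive_tool:
  commands: [0, 0, 0.045, 0, 0, 0, -0.15, 0, 0, 0.1, 0, 0, 0, -0.15, 0.02, -0.055, 0.1, 0, 0, 0, -0.15, 0.03, -0.115, 0.1, 0, 0, 0, 0, 0.04, -0.17, 0.1, 0, 0, 0, 0]

```text
time_s: 22.65
eef_pos: [0.6017, 0.1028, 0.2138]
orientation: [180.0, 0.0, 151.9]
ft_force: [0.9, 0.2, -0.1]
finger_gap: 0.0442
gripper_force: 0.0
```

Run:
```python
from h import *
s=manip.read_state(); print(s['time_s'],s['eef_pos'],s['orientation'])
for n in('top','scene','wrist'): stems(n,n+'5')
```

```text
22.65 [0.60170256 0.10280591 0.21377713] [1.79998151e+02 5.16380171e-03 1.51907264e+02]
top 56 top [0.4653 0.0742 0.0702] rng [0.021 0.021 0.013]
top 55 top [ 0.4627 -0.1     0.0708] rng [0.022 0.021 0.011]
scene 63 top [ 0.4632 -0.0977  0.0681] rng [0.021 0.021 0.009]
scene 63 top [0.4663 0.0764 0.0685] rng [0.024 0.022 0.009]
scene 74 top [0.5612 0.1031 0.0683] rng [0.025 0.021 0.008]
wrist 529 top [0.4646 0.0746 0.0677] rng [0.023 0.023 0.006]
wrist 391 top [0.5595 0.1037 0.0679] rng [0.023 0.024 0.005]
wrist 585 top [ 0.4626 -0.0993  0.0675] rng [0.025 0.025 0.006]
```

>>> drive_tool:
  commands: [-0.0417, 0.0007, -0.04, 0, 0, 0, 0, -0.0417, 0.0007, -0.09, 0, 0, 0, 0, -0.0417, 0.0007, -0.14, 0, 0, 0, 0, -0.0417, 0.0007, -0.173, 0, 0, 0, 0, -0.0417, 0.0007, -0.173, 0, 0, 0, 0]

```text
time_s: 23.42
eef_pos: [0.5585, 0.1065, 0.039]
orientation: [-179.9, -0.2, 152.0]
ft_force: [-0.3, -0.6, 0.8]
finger_gap: 0.0437
gripper_force: 0.0
```

>>> drive_tool:
  commands: [0, 0, 0, 0, 0, 0, -0.6, 0, 0, 0, 0, 0, 0, -0.6, 0, 0, 0, 0, 0, 0, -0.6, 0, 0, 0, 0, 0, 0, -0.6, 0, 0, 0, 0, 0, 0, -0.6]

```text
time_s: 24.05
eef_pos: [0.5603, 0.105, 0.0416]
orientation: [180.0, 0.1, 151.9]
ft_force: [-1.3, -1.5, 6.7]
finger_gap: 0.0237
gripper_force: 9.8
```

>>> drive_tool:
  commands: [0, 0, 0.02, 0, 0, 0, -0.6, 0, 0, 0.06, 0, 0, 0, -0.6, 0, 0, 0.11, 0, 0, 0, -0.6, 0, 0, 0.16, 0, 0, 0, -0.6, 0, 0, 0.18, 0, 0, 0, -0.6]

```text
time_s: 24.68
eef_pos: [0.5604, 0.1054, 0.2237]
orientation: [179.9, 0.2, 151.9]
ft_force: [-0.1, 0.1, -1.3]
finger_gap: 0.0237
gripper_force: 9.8
```

>>> drive_tool:
  commands: [-0.015, 0.04, 0, 0, 0, 0, -0.6, -0.035, 0.09, 0, 0, 0, 0, -0.6, -0.05, 0.14, 0, 0, 0, 0, -0.6, -0.07, 0.18, 0, 0, 0, 0, -0.6, -0.083, 0.2165, 0, 0, 0, 0, -0.6]

```text
time_s: 25.3
eef_pos: [0.4758, 0.3233, 0.2207]
orientation: [-180.0, -0.0, 151.9]
ft_force: [-0.5, 1.2, 0.7]
finger_gap: 0.0237
gripper_force: 9.8
```

>>> drive_tool:
  commands: [0, 0, 0, 0, 0, 0, -0.6, 0, 0, 0, 0, 0, 0, -0.6]

```text
time_s: 25.55
eef_pos: [0.477, 0.3213, 0.2206]
orientation: [-180.0, -0.0, 151.9]
ft_force: [0.9, 0.7, 0.4]
finger_gap: 0.0238
gripper_force: 9.8
```

>>> drive_tool:
  commands: [0, -0.0013, -0.04, 0, 0, 0, -0.6, 0, -0.0013, -0.08, 0, 0, 0, -0.6, 0, -0.0013, -0.11, 0, 0, 0, -0.6, 0, -0.0013, -0.125, 0, 0, 0, -0.6, 0, -0.0013, -0.133, 0, 0, 0, -0.6]

```text
time_s: 26.18
eef_pos: [0.4774, 0.32, 0.0876]
orientation: [180.0, 0.0, 151.8]
ft_force: [1.2, 0.4, 0.5]
finger_gap: 0.0237
gripper_force: 9.8
```

>>> drive_tool:
  commands: [0, 0, 0, 0, 0, 0, -0.6, 0, 0, -0.0005, 0, 0, 0, -0.6]

```text
time_s: 26.42
eef_pos: [0.4774, 0.3207, 0.0883]
orientation: [179.9, 0.1, 151.9]
ft_force: [0.6, 0.4, -0.2]
finger_gap: 0.0238
gripper_force: 9.8
```

>>> drive_tool:
  commands: [0, 0, -0.001, 0, 0, 0, -0.6, 0, 0, -0.001, 0, 0, 0, -0.6]

```text
time_s: 26.68
eef_pos: [0.4771, 0.3206, 0.0867]
orientation: [180.0, 0.0, 151.9]
ft_force: [0.1, -0.6, 0.1]
finger_gap: 0.024
gripper_force: 9.8
```

>>> drive_tool:
  commands: [0, 0, -0.001, 0, 0, 0, -0.6, 0, 0, -0.001, 0, 0, 0, -0.6]

```text
time_s: 26.92
eef_pos: [0.4771, 0.3202, 0.0862]
orientation: [-180.0, 0.0, 151.9]
ft_force: [-2.7, -4.1, 7.6]
finger_gap: 0.0239
gripper_force: 10.0
```

>>> drive_tool:
  commands: [0, 0, -0.0005, 0, 0, 0, -0.6, 0, 0, -0.0005, 0, 0, 0, -0.6]

```text
time_s: 27.18
eef_pos: [0.4771, 0.3201, 0.086]
orientation: [-180.0, 0.1, 151.9]
ft_force: [-3.6, -4.7, 10.9]
finger_gap: 0.0234
gripper_force: 10.0
```

>>> drive_tool:
  commands: [0, 0, 0.0012, 0, 0, 0, -0.6, 0, 0, 0.0012, 0, 0, 0, -0.15, 0, 0, 0.0012, 0, 0, 0, -0.15, 0, 0, 0.0012, 0, 0, 0, -0.15, 0, 0, 0.03, 0, 0, 0, -0.15]

```text
time_s: 27.8
eef_pos: [0.4759, 0.3201, 0.1134]
orientation: [-179.8, -0.2, 151.9]
ft_force: [-0.5, -0.3, -0.3]
finger_gap: 0.0374
gripper_force: 0.0
```

>>> drive_tool:
  commands: [0, 0, 0.045, 0, 0, 0, -0.15, 0, 0, 0.1, 0, 0, -10, -0.15, 0, -0.055, 0.1, 0, 0, -20, -0.15, 0, -0.11, 0.1, 0, 0, -30, 0, 0, -0.17, 0.1, 0, 0, -40, 0]

```text
time_s: 28.42
eef_pos: [0.4766, 0.1491, 0.2149]
orientation: [180.0, 0.0, 111.6]
ft_force: [1.2, -0.3, 0.8]
finger_gap: 0.0438
gripper_force: 0.0
```

>>> drive_tool:
  commands: [0, -0.02, 0, 0, 0, -10, 0, 0, -0.04, 0, 0, 0, -20, 0, 0, -0.06, 0, 0, 0, -30, 0, 0, -0.07, 0, 0, 0, -40, 0, 0, -0.08, 0, 0, 0, -50, 0]

```text
time_s: 29.05
eef_pos: [0.4769, 0.0701, 0.2148]
orientation: [-180.0, -0.0, 61.6]
ft_force: [-0.1, -0.1, 0.4]
finger_gap: 0.0445
gripper_force: 0.0
```

Run:
```python
from h import *
s=manip.read_state(); print(s['time_s'],s['eef_pos'],s['orientation'])
for n in('top','scene','wrist'): stems(n,n+'6')
W=cloud('top6');W2=cloud('scene6')
for W in (W,W2):
  m=(W[...,2]>.1)&(W[...,2]<.125)&(np.hypot(W[...,0]-.5195,W[...,1]-.2973)<.07)
  k,l,st,_=cv2.connectedComponentsWithStats(m.astype(np.uint8))
  print([(st[i,4],W[l==i].mean(0).round(4)) for i in range(1,k) if st[i,4]>15])
cv2.imwrite('pics/s6b.png',cv2.resize(cv2.imread('pics/scene6.png')[130:330,180:450],(800,592),interpolation=cv2.INTER_CUBIC))
```

```text
29.05 [0.47686507 0.07009532 0.21477704] [-1.79998886e+02 -1.87997721e-03  6.15563234e+01]
top 57 top [ 0.4629 -0.0999  0.07  ] rng [0.022 0.021 0.011]
scene 61 top [ 0.4634 -0.0978  0.0686] rng [0.026 0.02  0.007]
scene 64 top [0.4661 0.0766 0.0688] rng [0.023 0.022 0.008]
wrist 362 top [0.4651 0.0744 0.0678] rng [0.023 0.023 0.006]
wrist 72 top [ 0.459  -0.1052  0.0677] rng [0.018 0.014 0.003]
[(np.int32(58), array([0.531 , 0.2901, 0.1137])), (np.int32(70), array([0.4773, 0.3178, 0.114 ]))]
[(np.int32(74), array([0.4808, 0.3188, 0.111 ])), (np.int32(83), array([0.5371, 0.2907, 0.1105]))]
```

View pics/s6b.png

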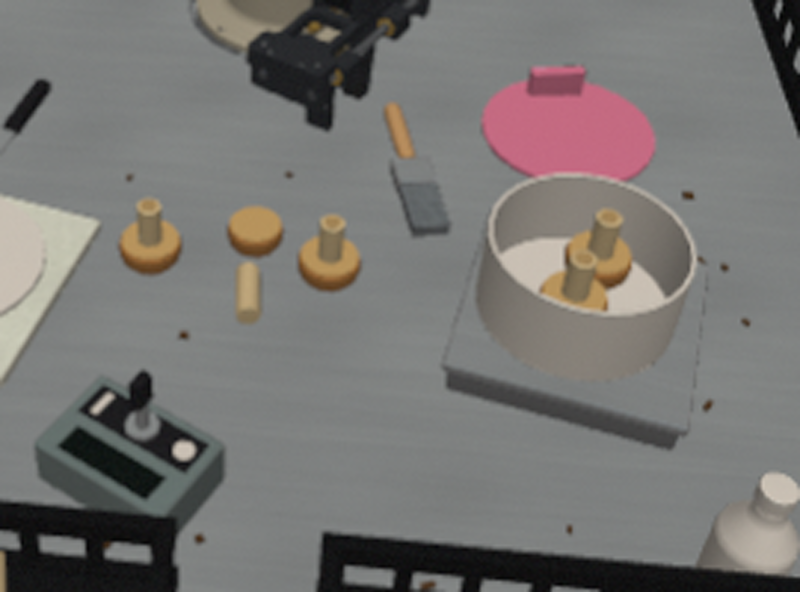

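The picture shows mushroom A in the tub has been knocked from its spot towards the centre, to about (0.532, 0.291), still upright. The fourth mushroom would not fit then, so I regrasp A and set it back at the wall. First I look from above.

>>> drive_tool:
  commands: [0.01, 0.04, 0, 0, 0, 10, -0.1, 0.02, 0.09, 0, 0, 0, 20, -0.1, 0.03, 0.13, 0, 0, 0, 30, -0.1, 0.045, 0.17, 0, 0, 0, 40, -0.1, 0.055, 0.222, 0, 0, 0, 50, -0.1]

```text
time_s: 29.82
eef_pos: [0.5322, 0.2941, 0.2147]
orientation: [180.0, 0.0, 112.4]
ft_force: [0.3, -0.1, -0.2]
finger_gap: 0.0397
gripper_force: 0.0
```

>>> drive_tool:
  commands: [0, 0, 0, 0, 0, 10, -0.1, 0, 0, 0, 0, 0, 20, -0.1, 0, 0, 0, 0, 0, 30, -0.1, 0, 0, 0, 0, 0, 40, -0.1, 0, 0, 0, 0, 0, 40.2, -0.1]

```text
time_s: 30.45
eef_pos: [0.5316, 0.293, 0.2147]
orientation: [-180.0, -0.0, 152.2]
ft_force: [0.3, -1.0, -0.2]
finger_gap: 0.0399
gripper_force: 0.0
```

```bash
cat >> h.py <<'E'
def intub(f):
  for n in('wrist','top','scene'):
    grab(n,n+f); W=cloud(n+f)
    m=(W[...,2]>.1)&(W[...,2]<.122)&(np.hypot(W[...,0]-.5195,W[...,1]-.2973)<.072)
    k,l,st,_=cv2.connectedComponentsWithStats(m.astype(np.uint8))
    print(n,[(int(st[i,4]),W[l==i].mean(0).round(4).tolist(),np.ptp(W[l==i],0).round(3).tolist()) for i in range(1,k) if st[i,4]>15])
E
python3 - <<'E'
from h import *
s=manip.read_state(); print(s['time_s'],s['eef_pos'],s['orientation'])
intub('7')
E
```

```text
30.45 [0.53163414 0.29300908 0.21465208] [-1.79994870e+02 -1.20211221e-02  1.52220359e+02]
wrist [(550, [0.4769, 0.3204, 0.1129], [0.023, 0.023, 0.006]), (499, [0.5317, 0.2932, 0.1121], [0.023, 0.023, 0.015])]
top []
scene [(77, [0.4807, 0.319, 0.1104], [0.026, 0.022, 0.018]), (82, [0.5371, 0.2908, 0.1107], [0.024, 0.024, 0.017])]
```

>>> drive_tool:
  commands: [0, 0, -0.04, 0, 0, 0, -0.1, 0, 0, -0.08, 0, 0, 0, -0.1, 0, 0, -0.11, 0, 0, 0, -0.1, 0, 0, -0.128, 0, 0, 0, -0.1, 0, 0, -0.128, 0, 0, 0, -0.1]

```text
time_s: 31.22
eef_pos: [0.5316, 0.2925, 0.0862]
orientation: [-179.9, -0.1, 152.1]
ft_force: [0.7, 0.2, 0.8]
finger_gap: 0.0395
gripper_force: 0.0
```

>>> drive_tool:
  commands: [0, 0, 0, 0, 0, 0, -0.6, 0, 0, 0, 0, 0, 0, -0.6, 0, 0, 0, 0, 0, 0, -0.6, 0, 0, 0, 0, 0, 0, -0.6, 0, 0, 0, 0, 0, 0, -0.6]

```text
time_s: 31.85
eef_pos: [0.5324, 0.2926, 0.0878]
orientation: [179.9, 0.1, 152.1]
ft_force: [-0.5, -0.2, 5.9]
finger_gap: 0.0231
gripper_force: 9.9
```

>>> drive_tool:
  commands: [0, 0, 0.006, 0, 0, 0, -0.6, 0.01, -0.006, 0.006, 0, 0, 0, -0.6, 0.02, -0.012, 0.006, 0, 0, 0, -0.6, 0.0303, -0.0186, 0.006, 0, 0, 0, -0.6, 0.0303, -0.0186, 0.003, 0, 0, 0, -0.6]

```text
time_s: 32.48
eef_pos: [0.5631, 0.2731, 0.0895]
orientation: [180.0, 0.0, 152.0]
ft_force: [0.1, 0.6, -0.3]
finger_gap: 0.0236
gripper_force: 10.0
```

>>> drive_tool:
  commands: [0, 0, -0.001, 0, 0, 0, -0.6, 0, 0, -0.002, 0, 0, 0, -0.6, 0, 0, -0.002, 0, 0, 0, -0.6]

```text
time_s: 32.85
eef_pos: [0.562, 0.274, 0.088]
orientation: [-180.0, 0.0, 152.1]
ft_force: [-0.5, -2.2, 1.8]
finger_gap: 0.0236
gripper_force: 10.0
```

>>> drive_tool:
  commands: [0, 0, -0.0006, 0, 0, 0, -0.6, 0, 0, -0.0006, 0, 0, 0, -0.6, 0, 0, -0.0002, 0, 0, 0, -0.15, 0, 0, -0.0002, 0, 0, 0, -0.15, 0, 0, -0.0002, 0, 0, 0, -0.15]

```text
time_s: 33.48
eef_pos: [0.5621, 0.274, 0.0874]
orientation: [-180.0, -0.0, 152.1]
ft_force: [0.0, 0.1, -0.9]
finger_gap: 0.0374
gripper_force: 0.0
```

>>> drive_tool:
  commands: [0, 0, 0.03, 0, 0, 0, -0.15, 0, 0, 0.08, 0, 0, 0, -0.15, -0.02, -0.03, 0.13, 0, 0, -10, -0.15, -0.04, -0.08, 0.13, 0, 0, -20, 0, -0.06, -0.135, 0.13, 0, 0, -30, 0]

```text
time_s: 34.1
eef_pos: [0.5015, 0.1379, 0.218]
orientation: [179.9, 0.0, 121.8]
ft_force: [0.7, 0.0, -0.5]
finger_gap: 0.0439
gripper_force: 0.0
```

>>> drive_tool:
  commands: [-0.01, -0.02, 0, 0, 0, -10, 0, -0.02, -0.04, 0, 0, 0, -20, 0, -0.025, -0.06, 0, 0, 0, -30, 0, -0.025, -0.065, 0, 0, 0, -40, 0, -0.025, -0.065, 0, 0, 0, -50, 0]

```text
time_s: 34.72
eef_pos: [0.4772, 0.0735, 0.2176]
orientation: [180.0, -0.0, 71.7]
ft_force: [-0.3, -0.4, -0.2]
finger_gap: 0.0436
gripper_force: 0.0
```

>>> drive_tool:
  commands: [0, 0, 0, 0, 0, -10.2, 0, 0, 0, 0, 0, 0, -10.2, 0]

```text
time_s: 34.98
eef_pos: [0.4772, 0.0739, 0.2176]
orientation: [180.0, -0.0, 62.0]
ft_force: [-0.0, 0.3, -0.6]
finger_gap: 0.0439
gripper_force: 0.0
```

Run:
```python
from h import *
s=manip.read_state(); print(s['time_s'],s['eef_pos'],s['orientation'])
intub('8')
for n in('scene','wrist'): stems(n,n+'9')
```

```text
34.975 [0.47717705 0.0739414  0.21757518] [ 1.79999566e+02 -4.89543867e-03  6.19926704e+01]
wrist []
top [(65, [0.5605, 0.2728, 0.1141], [0.022, 0.022, 0.021]), (71, [0.4771, 0.3173, 0.1137], [0.022, 0.024, 0.021])]
scene [(76, [0.4806, 0.3189, 0.1105], [0.026, 0.023, 0.016]), (80, [0.566, 0.2723, 0.1111], [0.026, 0.022, 0.016])]
scene 63 top [ 0.4636 -0.0977  0.0678] rng [0.025 0.021 0.009]
scene 63 top [0.4657 0.0765 0.068 ] rng [0.023 0.02  0.007]
wrist 364 top [0.465  0.0742 0.0678] rng [0.023 0.023 0.006]
wrist 90 top [ 0.4597 -0.1043  0.0677] rng [0.02  0.015 0.003]
```

A is back at its spot. I pick mushroom C at (0.465, 0.074) and place it at (0.542, 0.340).

>>> drive_tool:
  commands: [-0.0122, 0.0003, -0.04, 0, 0, 0, 0, -0.0122, 0.0003, -0.09, 0, 0, 0, 0, -0.0122, 0.0003, -0.14, 0, 0, 0, 0, -0.0122, 0.0003, -0.177, 0, 0, 0, 0, -0.0122, 0.0003, -0.177, 0, 0, 0, 0]

```text
time_s: 35.85
eef_pos: [0.4637, 0.0743, 0.039]
orientation: [-179.7, 0.1, 62.0]
ft_force: [0.1, -0.8, 0.4]
finger_gap: 0.0438
gripper_force: 0.0
```

>>> drive_tool:
  commands: [0, 0, 0, 0, 0, 0, -0.6, 0, 0, 0, 0, 0, 0, -0.6, 0, 0, 0, 0, 0, 0, -0.6, 0, 0, 0, 0, 0, 0, -0.6, 0, 0, 0, 0, 0, 0, -0.6]

```text
time_s: 36.48
eef_pos: [0.4654, 0.0744, 0.0415]
orientation: [179.9, -0.0, 61.9]
ft_force: [-2.0, 1.6, 7.3]
finger_gap: 0.0235
gripper_force: 9.9
```

>>> drive_tool:
  commands: [0, 0, 0.02, 0, 0, 0, -0.6, 0, 0, 0.06, 0, 0, 0, -0.6, 0, 0, 0.11, 0, 0, 0, -0.6, 0, 0, 0.16, 0, 0, 0, -0.6, 0, 0, 0.18, 0, 0, 0, -0.6]

```text
time_s: 37.1
eef_pos: [0.4656, 0.0742, 0.2236]
orientation: [179.8, -0.1, 61.9]
ft_force: [0.2, -0.7, -0.8]
finger_gap: 0.0238
gripper_force: 9.9
```

>>> drive_tool:
  commands: [0.012, 0.04, 0, 0, 0, 0, -0.6, 0.028, 0.095, 0, 0, 0, 0, -0.6, 0.044, 0.15, 0, 0, 0, 0, -0.6, 0.06, 0.205, 0, 0, 0, 0, -0.6, 0.072, 0.245, 0, 0, 0, 0, -0.6]

```text
time_s: 37.72
eef_pos: [0.537, 0.3214, 0.2206]
orientation: [-180.0, -0.0, 62.0]
ft_force: [-0.6, -1.0, -0.6]
finger_gap: 0.0236
gripper_force: 9.9
```

>>> drive_tool:
  commands: [0.005, 0.02, 0, 0, 0, 0, -0.6, 0.005, 0.02, 0, 0, 0, 0, -0.6, 0.005, 0.02, 0, 0, 0, 0, -0.6]

```text
time_s: 38.1
eef_pos: [0.5419, 0.3384, 0.2207]
orientation: [-180.0, 0.0, 61.9]
ft_force: [0.6, -0.0, -0.1]
finger_gap: 0.0237
gripper_force: 9.9
```

>>> drive_tool:
  commands: [0, 0.001, -0.04, 0, 0, 0, -0.6, 0, 0.001, -0.08, 0, 0, 0, -0.6, 0, 0.001, -0.11, 0, 0, 0, -0.6, 0, 0.001, -0.125, 0, 0, 0, -0.6, 0, 0.001, -0.133, 0, 0, 0, -0.6]

```text
time_s: 38.72
eef_pos: [0.5423, 0.3398, 0.0878]
orientation: [180.0, -0.0, 61.9]
ft_force: [0.2, -0.3, -0.1]
finger_gap: 0.0234
gripper_force: 9.9
```

>>> drive_tool:
  commands: [0, 0, 0, 0, 0, 0, -0.6, 0, 0, -0.0007, 0, 0, 0, -0.6, 0, 0, -0.0007, 0, 0, 0, -0.6]

```text
time_s: 39.1
eef_pos: [0.5422, 0.3403, 0.0876]
orientation: [180.0, -0.0, 61.9]
ft_force: [-0.3, 0.1, -0.5]
finger_gap: 0.0238
gripper_force: 9.9
```

>>> drive_tool:
  commands: [0, 0, -0.001, 0, 0, 0, -0.6, 0, 0, -0.001, 0, 0, 0, -0.6]

```text
time_s: 39.35
eef_pos: [0.5421, 0.3405, 0.0865]
orientation: [180.0, -0.0, 61.9]
ft_force: [-1.3, 0.7, 4.7]
finger_gap: 0.0235
gripper_force: 9.9
```

>>> drive_tool:
  commands: [0, 0, 0, 0, 0, 0, -0.6, 0, 0, 0, 0, 0, 0, -0.15, 0, 0, 0, 0, 0, 0, -0.15, 0, 0, 0, 0, 0, 0, -0.15, 0, 0, 0.03, 0, 0, 0, -0.15]

```text
time_s: 39.98
eef_pos: [0.541, 0.3397, 0.114]
orientation: [-179.8, 0.2, 61.9]
ft_force: [0.8, 0.3, 0.1]
finger_gap: 0.0374
gripper_force: 0.0
```

>>> drive_tool:
  commands: [0, 0, 0.05, 0, 0, 0, -0.15, 0, 0, 0.1, 0, 0, 0, -0.15, -0.01, -0.06, 0.1, 0, 0, 0, -0.15, -0.02, -0.12, 0.1, 0, 0, 0, 0, -0.03, -0.18, 0.1, 0, 0, 0, 0]

```text
time_s: 40.6
eef_pos: [0.5114, 0.1585, 0.2159]
orientation: [180.0, -0.0, 61.9]
ft_force: [0.9, 0.1, 0.4]
finger_gap: 0.044
gripper_force: 0.0
```

>>> drive_tool:
  commands: [-0.01, -0.06, 0, 0, 0, 0, 0, -0.02, -0.12, 0, 0, 0, 0, 0, -0.03, -0.18, 0, 0, 0, 0, 0, -0.037, -0.24, 0, 0, 0, 0, 0, -0.037, -0.26, 0, 0, 0, 0, 0]

```text
time_s: 41.22
eef_pos: [0.4744, -0.1026, 0.2159]
orientation: [180.0, 0.0, 61.7]
ft_force: [-0.1, 0.0, 0.2]
finger_gap: 0.044
gripper_force: 0.0
```

>>> drive_tool:
  commands: [0, 0, 0, 0, 0, 0, 0]

```text
time_s: 41.35
eef_pos: [0.4748, -0.1007, 0.2158]
orientation: [-180.0, 0.0, 61.8]
ft_force: [0.3, -0.1, -0.6]
finger_gap: 0.044
gripper_force: 0.0
```

Run:
```python
from h import *
s=manip.read_state(); print(s['time_s'],s['eef_pos'],s['orientation'])
intub('10')
for n in('scene','wrist'): stems(n,n+'11')
```

```text
41.35 [ 0.4748486 -0.1007472  0.2157933] [-1.79995408e+02  9.77834217e-04  6.17640248e+01]
wrist []
top [(63, [0.5607, 0.2727, 0.1146], [0.023, 0.023, 0.016]), (65, [0.5392, 0.3376, 0.1139], [0.022, 0.023, 0.02]), (70, [0.4773, 0.3176, 0.1144], [0.023, 0.023, 0.02])]
scene [(75, [0.4805, 0.3187, 0.1106], [0.026, 0.021, 0.017]), (82, [0.5447, 0.3386, 0.1108], [0.023, 0.024, 0.017]), (82, [0.566, 0.2723, 0.1108], [0.027, 0.023, 0.016])]
scene 59 top [ 0.4625 -0.0979  0.068 ] rng [0.023 0.021 0.008]
wrist 362 top [ 0.4626 -0.1006  0.0678] rng [0.023 0.023 0.006]
```

>>> drive_tool:
  commands: [-0.0122, 0.0004, -0.04, 0, 0, 0, 0, -0.0122, 0.0004, -0.09, 0, 0, 0, 0, -0.0122, 0.0004, -0.14, 0, 0, 0, 0, -0.0122, 0.0004, -0.175, 0, 0, 0, 0, -0.0122, 0.0004, -0.175, 0, 0, 0, 0]

```text
time_s: 42.22
eef_pos: [0.4618, -0.0982, 0.0394]
orientation: [-179.7, 0.0, 62.0]
ft_force: [0.3, 0.4, 0.7]
finger_gap: 0.0445
gripper_force: 0.0
```

>>> drive_tool:
  commands: [0, 0, 0, 0, 0, 0, -0.6, 0, 0, 0, 0, 0, 0, -0.6, 0, 0, 0, 0, 0, 0, -0.6, 0, 0, 0, 0, 0, 0, -0.6, 0, 0, 0, 0, 0, 0, -0.6]

```text
time_s: 42.85
eef_pos: [0.4632, -0.0995, 0.0419]
orientation: [179.9, -0.0, 61.9]
ft_force: [-1.6, 0.8, 6.8]
finger_gap: 0.0235
gripper_force: 9.9
```

>>> drive_tool:
  commands: [0, 0, 0.02, 0, 0, 0, -0.6, 0, 0, 0.06, 0, 0, 0, -0.6, 0, 0, 0.11, 0, 0, 0, -0.6, 0, 0, 0.16, 0, 0, 0, -0.6, 0, 0, 0.18, 0, 0, 0, -0.6]

```text
time_s: 43.48
eef_pos: [0.4634, -0.0996, 0.224]
orientation: [179.7, -0.0, 61.9]
ft_force: [-0.4, 0.4, -0.9]
finger_gap: 0.0236
gripper_force: 10.0
```

>>> drive_tool:
  commands: [0.004, 0.04, 0, 0, 0, 0, -0.6, 0.009, 0.095, 0, 0, 0, 0, -0.6, 0.015, 0.15, 0, 0, 0, 0, -0.6, 0.02, 0.205, 0, 0, 0, 0, -0.6, 0.025, 0.26, 0, 0, 0, 0, -0.6]

```text
time_s: 44.1
eef_pos: [0.4876, 0.1624, 0.2213]
orientation: [180.0, -0.0, 61.9]
ft_force: [1.3, -0.2, -1.7]
finger_gap: 0.0236
gripper_force: 9.9
```

>>> drive_tool:
  commands: [0.005, 0.05, 0, 0, 0, 0, -0.6, 0.0085, 0.085, 0, 0, 0, 0, -0.6, 0.0095, 0.095, 0, 0, 0, 0, -0.6, 0.0095, 0.095, 0, 0, 0, 0, -0.6]

```text
time_s: 44.6
eef_pos: [0.4972, 0.2553, 0.2209]
orientation: [180.0, 0.0, 61.9]
ft_force: [-0.4, 0.4, -0.4]
finger_gap: 0.0237
gripper_force: 10.0
```

>>> drive_tool:
  commands: [0, 0, 0, 0, 0, 0, -0.6]

```text
time_s: 44.72
eef_pos: [0.4974, 0.2545, 0.221]
orientation: [180.0, 0.0, 61.8]
ft_force: [-0.3, -0.1, -1.1]
finger_gap: 0.024
gripper_force: 10.0
```

>>> drive_tool:
  commands: [0, 0, -0.04, 0, 0, 0, -0.6, 0, 0, -0.08, 0, 0, 0, -0.6, 0, 0, -0.11, 0, 0, 0, -0.6, 0, 0, -0.125, 0, 0, 0, -0.6, 0, 0, -0.133, 0, 0, 0, -0.6]

```text
time_s: 45.35
eef_pos: [0.4976, 0.2552, 0.0879]
orientation: [180.0, -0.0, 61.9]
ft_force: [0.6, 0.3, -0.7]
finger_gap: 0.0236
gripper_force: 10.0
```

>>> drive_tool:
  commands: [0, 0, 0, 0, 0, 0, -0.6, 0, 0, -0.0007, 0, 0, 0, -0.6, 0, 0, -0.0007, 0, 0, 0, -0.6]

```text
time_s: 45.72
eef_pos: [0.4976, 0.2557, 0.0878]
orientation: [180.0, -0.0, 61.9]
ft_force: [0.5, -0.5, -0.5]
finger_gap: 0.0235
gripper_force: 10.0
```

>>> drive_tool:
  commands: [0, 0, -0.001, 0, 0, 0, -0.6, 0, 0, -0.001, 0, 0, 0, -0.6]

```text
time_s: 45.98
eef_pos: [0.4975, 0.2559, 0.0869]
orientation: [180.0, -0.0, 61.9]
ft_force: [-0.7, 0.1, 5.2]
finger_gap: 0.0237
gripper_force: 10.0
```

Contact made. I release and go back to the toggle.

>>> drive_tool:
  commands: [0, 0, 0, 0, 0, 0, -0.6, 0, 0, 0, 0, 0, 0, -0.15, 0, 0, 0, 0, 0, 0, -0.15, 0, 0, 0, 0, 0, 0, -0.15, 0, 0, 0.03, 0, 0, 0, -0.15]

```text
time_s: 46.6
eef_pos: [0.4963, 0.2552, 0.1147]
orientation: [-179.8, 0.2, 61.9]
ft_force: [1.2, -1.0, -0.4]
finger_gap: 0.0372
gripper_force: 0.0
```

>>> drive_tool:
  commands: [0, 0, 0.05, 0, 0, 0, -0.15, 0, 0, 0.1, 0, 0, 10, -0.15, 0.03, -0.05, 0.1, 0, 0, 20, -0.15, 0.06, -0.1, 0.1, 0, 0, 30, 0, 0.09, -0.15, 0.1, 0, 0, 40, 0]

```text
time_s: 47.22
eef_pos: [0.588, 0.104, 0.2163]
orientation: [180.0, 0.0, 102.2]
ft_force: [1.2, 0.4, 0.4]
finger_gap: 0.044
gripper_force: 0.0
```

>>> drive_tool:
  commands: [0.03, -0.05, 0, 0, 0, 10, 0, 0.06, -0.1, 0, 0, 0, 20, 0, 0.09, -0.14, 0, 0, 0, 30, 0, 0.11, -0.17, 0, 0, 0, 40, 0, 0.12, -0.1735, 0, 0, 0, 50, 0]

```text
time_s: 47.85
eef_pos: [0.7078, -0.0704, 0.2152]
orientation: [-180.0, -0.0, 152.1]
ft_force: [-0.6, 0.8, -0.2]
finger_gap: 0.044
gripper_force: 0.0
```

>>> drive_tool:
  commands: [0, 0, 0, 0, 0, 0, 0, 0, 0, 0, 0, 0, 0, 0]

```text
time_s: 48.1
eef_pos: [0.707, -0.0673, 0.2162]
orientation: [-180.0, -0.0, 151.7]
ft_force: [-1.1, 0.8, 0.2]
finger_gap: 0.0436
gripper_force: 0.0
```

Run:
```python
from h import *
s=manip.read_state(); print(s['time_s'],s['eef_pos'],s['orientation'])
intub('12'); stems('scene','scene13')
W=cloud('wrist12');m=(W[...,2]>.085)&(W[...,2]<.12)&(np.hypot(W[...,0]-.706,W[...,1]+.068)<.035);t=W[m];print('tip',len(t),cv2.minAreaRect(t[:,:2].astype(np.float32)*1000))
W=cloud('top12');m=(W[...,2]>.121)&(W[...,2]<.13)&(np.hypot(W[...,0]-.518,W[...,1]-.298)<.12)&(np.hypot(W[...,0]-.518,W[...,1]-.298)>.07);f=W[m];print('rim',len(f),cv2.minEnclosingCircle(f[:,:2].astype(np.float32)*1000))
```

```text
48.1 [ 0.70699423 -0.06734138  0.21619102] [-1.79996662e+02 -1.37713226e-02  1.51741773e+02]
wrist []
top [(66, [0.5604, 0.2729, 0.1139], [0.023, 0.023, 0.021]), (69, [0.5391, 0.338, 0.1128], [0.022, 0.024, 0.021])]
scene [(74, [0.4805, 0.3187, 0.1108], [0.027, 0.022, 0.017]), (75, [0.5003, 0.253, 0.1109], [0.028, 0.022, 0.016]), (86, [0.545, 0.3386, 0.1103], [0.024, 0.024, 0.017]), (81, [0.566, 0.2722, 0.111], [0.024, 0.023, 0.017])]
tip 291 ((707.6725463867188, -68.0884780883789), (11.923288345336914, 19.259601593017578), 61.83448791503906)
rim 213 ((520.1260986328125, 297.5983581542969), 89.15199279785156)
```

All four are upright in the tub and no stems are left on the bench. I push towards the bar.

>>> drive_tool:
  commands: [0, -0.0005, -0.05, 0, 0, 0, 0, 0, -0.0005, -0.1, 0, 0, 0, 0, 0, -0.0005, -0.1235, 0, 0, 0, 0, 0, -0.0005, -0.1235, 0, 0, 0, 0]

```text
time_s: 48.8
eef_pos: [0.7064, -0.068, 0.0911]
orientation: [-180.0, -0.2, 151.9]
ft_force: [0.8, 0.5, -0.0]
finger_gap: 0.0445
gripper_force: 0.0
```

>>> drive_tool:
  commands: [-0.0047, -0.0088, 0, 0, 0, 0, 0, -0.0094, -0.0176, 0, 0, 0, 0, 0, -0.0132, -0.0247, 0, 0, 0, 0, 0, -0.0164, -0.0309, 0, 0, 0, 0, 0, -0.0164, -0.0309, 0, 0, 0, 0, 0]

```text
time_s: 49.42
eef_pos: [0.691, -0.0995, 0.093]
orientation: [180.0, 0.0, 151.9]
ft_force: [2.3, 2.8, 2.3]
finger_gap: 0.0441
gripper_force: 2.2
```

>>> drive_tool:
  commands: [-0.0009, -0.0018, 0, 0, 0, 0, 0, -0.0009, -0.0018, 0, 0, 0, 0, 0]

```text
time_s: 49.68
eef_pos: [0.6903, -0.1008, 0.0927]
orientation: [180.0, 0.0, 151.9]
ft_force: [2.6, 3.4, -0.1]
finger_gap: 0.0439
gripper_force: 2.3
```

>>> drive_tool:
  commands: [-0.0007, -0.0013, 0, 0, 0, 0, 0, -0.0007, -0.0013, 0, 0, 0, 0, 0]

```text
time_s: 49.92
eef_pos: [0.6895, -0.1018, 0.0925]
orientation: [180.0, 0.0, 151.9]
ft_force: [3.4, 4.2, -0.7]
finger_gap: 0.0439
gripper_force: 2.3
```

>>> drive_tool:
  commands: [-0.0009, -0.0018, 0, 0, 0, 0, 0, -0.0009, -0.0018, 0, 0, 0, 0, 0]

```text
time_s: 50.18
eef_pos: [0.6887, -0.1032, 0.0924]
orientation: [179.9, -0.0, 151.9]
ft_force: [3.8, 5.7, -0.8]
finger_gap: 0.0439
gripper_force: 2.8
```

>>> drive_tool:
  commands: [-0.0007, -0.0013, 0, 0, 0, 0, 0, -0.0007, -0.0013, 0, 0, 0, 0, 0]

```text
time_s: 50.42
eef_pos: [0.6885, -0.1034, 0.0923]
orientation: [179.8, 0.0, 152.0]
ft_force: [8.5, 9.2, -3.4]
finger_gap: 0.0441
gripper_force: 4.8
```

>>> drive_tool:
  commands: [0, 0, 0, 0, 0, 0, 0]

```text
time_s: 50.55
eef_pos: [0.6885, -0.1034, 0.0923]
orientation: [179.8, 0.0, 152.0]
ft_force: [7.6, 9.4, -2.4]
finger_gap: 0.0441
gripper_force: 4.8
```

At the stop (a step in force). I hold about 2 s, recentre, then go for the lid.

>>> drive_tool:
  commands: [0, 0, 0, 0, 0, 0, 0, 0, 0, 0, 0, 0, 0, 0, 0, 0, 0, 0, 0, 0, 0, 0, 0, 0, 0, 0, 0, 0, 0, 0, 0, 0, 0, 0, 0]

```text
time_s: 51.18
eef_pos: [0.6885, -0.1034, 0.0924]
orientation: [179.8, 0.0, 152.0]
ft_force: [8.3, 10.5, -3.0]
finger_gap: 0.0443
gripper_force: 4.8
```

>>> drive_tool:
  commands: [0, 0, 0, 0, 0, 0, 0, 0, 0, 0, 0, 0, 0, 0, 0, 0, 0, 0, 0, 0, 0, 0, 0, 0, 0, 0, 0, 0, 0, 0, 0, 0, 0, 0, 0]

```text
time_s: 51.8
eef_pos: [0.6885, -0.1034, 0.0924]
orientation: [179.8, 0.0, 152.0]
ft_force: [8.2, 10.3, -1.9]
finger_gap: 0.0443
gripper_force: 4.8
```

>>> drive_tool:
  commands: [0, 0, 0, 0, 0, 0, 0, 0, 0, 0, 0, 0, 0, 0, 0, 0, 0, 0, 0, 0, 0, 0, 0, 0, 0, 0, 0, 0, 0, 0, 0, 0, 0, 0, 0]

```text
time_s: 52.42
eef_pos: [0.6885, -0.1034, 0.0924]
orientation: [179.8, 0.0, 152.0]
ft_force: [7.8, 8.9, -2.6]
finger_gap: 0.0441
gripper_force: 4.8
```

>>> drive_tool:
  commands: [0.006, 0.012, 0, 0, 0, 0, 0, 0.012, 0.024, 0, 0, 0, 0, 0, 0.0194, 0.0365, 0, 0, 0, 0, 0, 0.0194, 0.0365, 0, 0, 0, 0, 0, 0.0194, 0.0365, 0, 0, 0, 0, 0]

```text
time_s: 53.05
eef_pos: [0.7069, -0.0692, 0.0924]
orientation: [-180.0, -0.0, 151.9]
ft_force: [0.2, 0.7, 0.1]
finger_gap: 0.0439
gripper_force: 0.0
```

>>> drive_tool:
  commands: [0, 0, 0.03, 0, 0, 0, 0, 0, 0, 0.07, 0, 0, 0, 0, -0.02, -0.03, 0.1, 0, 0, -10, 0, -0.04, -0.08, 0.1, 0, 0, -20, 0, -0.07, -0.13, 0.1, 0, 0, -30, 0]

```text
time_s: 53.68
eef_pos: [0.6362, -0.2007, 0.1929]
orientation: [-180.0, 0.0, 121.6]
ft_force: [0.4, 0.2, 0.4]
finger_gap: 0.0441
gripper_force: 0.0
```

>>> drive_tool:
  commands: [-0.02, -0.04, 0, 0, 0, -10, 0, -0.04, -0.07, 0, 0, 0, -20, 0, -0.05, -0.08, 0, 0, 0, -30, 0, -0.05, -0.08, 0, 0, 0, -37.1, 0, -0.05, -0.08, 0, 0, 0, -37.1, 0]

```text
time_s: 54.3
eef_pos: [0.5867, -0.2795, 0.1928]
orientation: [-180.0, 0.0, 84.8]
ft_force: [1.0, 0.4, -0.6]
finger_gap: 0.0441
gripper_force: 0.0
```

Run:
```python
from h import *
s=manip.read_state(); print(s['time_s'],s['eef_pos'],s['orientation'])
grab('wrist','w14'); intub('15'); W=cloud('w14')
m=(W[...,2]>.05)&(W[...,2]<.08)&(np.hypot(W[...,0]-.578,W[...,1]+.293)<.05); f=W[m]
print('fin',m.sum(),cv2.minAreaRect(f[:,:2].astype(np.float32)*1000),f[:,2].max())
for n in('w14','top15'):
  W=cloud(n); m=(W[...,2]>.0245)&(W[...,2]<.04)&(np.hypot(W[...,0]-.512,W[...,1]+.286)<.12); print(n,cv2.minEnclosingCircle(W[m][:,:2].astype(np.float32)*1000))
W=cloud('top15');m=(W[...,2]>.09)&(W[...,2]<.13)&(np.hypot(W[...,0]-.706,W[...,1]+.068)<.035);print('tip',W[m].mean(0))
```

```text
54.3 [ 0.586686   -0.27950627  0.19275213] [-1.79992006e+02  6.83916395e-03  8.48186543e+01]
wrist []
top [(64, [0.5604, 0.2727, 0.1143], [0.023, 0.024, 0.018]), (67, [0.5389, 0.3376, 0.1138], [0.022, 0.023, 0.021]), (66, [0.4965, 0.2531, 0.1143], [0.023, 0.023, 0.019]), (73, [0.4771, 0.3173, 0.1136], [0.023, 0.025, 0.02])]
scene [(76, [0.4808, 0.3187, 0.1107], [0.026, 0.023, 0.017]), (77, [0.4999, 0.2529, 0.1101], [0.025, 0.024, 0.017]), (86, [0.5449, 0.3386, 0.1103], [0.028, 0.024, 0.017]), (82, [0.5663, 0.2722, 0.1111], [0.024, 0.022, 0.016])]
fin 707 ((579.0277099609375, -293.3597717285156), (59.5122184753418, 13.941201210021973), 84.89513397216797) 0.06288070107618138
w14 ((514.1954956054688, -287.7080383300781), 93.02811431884766)
top15 ((484.0599365234375, -328.2516784667969), 75.55974578857422)
tip [ 0.70483895 -0.06744278  0.10775511]
```

The fin is at (0.5785, −0.293). I get a finer tub centre from the earlier wrist view while gripping the lid.

Run:
```python
from h import *
from scipy.optimize import least_squares
for n in('wrist7','wrist12','top15','scene15'):
  W=cloud(n); r=np.hypot(W[...,0]-.52,W[...,1]-.298); m=(W[...,2]>.12 if n!='wrist7' else W[...,2]>.117)&(W[...,2]<.129)&(r>.076)&(r<.1); p=W[m][:,:2]
  if len(p)<30: print(n,len(p)); continue
  s=least_squares(lambda c:np.hypot(*(p-c[:2]).T)-.087,[.52,.298],loss='soft_l1',f_scale=.002); print(n,len(p),s.x,np.ptp(np.arctan2(p[:,1]-.298,p[:,0]-.52)))
```

```text
wrist7 3099 [0.51926834 0.2978029 ] 6.282101289518533
wrist12 0
top15 306 [0.51917362 0.29689771] 6.25487962862913
scene15 349 [0.52014482 0.29738003] 6.261023526484066
```

>>> drive_tool:
  commands: [-0.0083, -0.0137, 0, 0, 0, 0, 0, -0.0083, -0.0137, -0.05, 0, 0, 0, 0, -0.0083, -0.0137, -0.1, 0, 0, 0, 0, -0.0083, -0.0137, -0.135, 0, 0, 0, 0, -0.0083, -0.0137, -0.153, 0, 0, 0, 0]
  grip_force: 40

```text
time_s: 55.12
eef_pos: [0.5778, -0.293, 0.0379]
orientation: [-179.9, -0.1, 84.8]
ft_force: [0.8, 0.6, -0.2]
finger_gap: 0.0442
gripper_force: 0.0
```

>>> drive_tool:
  commands: [0, 0, 0, 0, 0, 0, 0, 0, 0, 0, 0, 0, 0, -0.8, 0, 0, 0, 0, 0, 0, -0.8, 0, 0, 0, 0, 0, 0, -0.8, 0, 0, 0, 0, 0, 0, -0.8]

```text
time_s: 55.75
eef_pos: [0.5789, -0.2928, 0.0403]
orientation: [180.0, 0.0, 84.8]
ft_force: [-2.2, 1.1, 4.9]
finger_gap: 0.0136
gripper_force: 40.0
```

>>> drive_tool:
  commands: [0, 0, 0, 0, 0, 0, -0.8, 0, 0, 0, 0, 0, 0, -0.8]

```text
time_s: 56.0
eef_pos: [0.5789, -0.2928, 0.0404]
orientation: [180.0, 0.0, 84.8]
ft_force: [-2.8, 0.3, 6.3]
finger_gap: 0.0136
gripper_force: 40.0
```

>>> drive_tool:
  commands: [0, 0, 0.02, 0, 0, 0, -0.8, 0, 0, 0.06, 0, 0, 0, -0.8, 0, 0, 0.11, 0, 0, 0, -0.8, 0, 0, 0.17, 0, 0, 0, -0.8, 0, 0.02, 0.22, 0, 0, 0, -0.8]

```text
time_s: 56.62
eef_pos: [0.5785, -0.2731, 0.2629]
orientation: [179.9, 0.1, 84.7]
ft_force: [0.1, -0.2, -2.7]
finger_gap: 0.0138
gripper_force: 40.0
```

>>> drive_tool:
  commands: [0, 0.05, 0, 0, 0, 0, -0.8, 0, 0.11, 0, 0, 0, 0, -0.8, 0.002, 0.17, 0, 0, 0, 0, -0.8, 0.003, 0.23, 0, 0, 0, 0, -0.8, 0.003, 0.285, 0, 0, 0, 0, -0.8]

```text
time_s: 57.25
eef_pos: [0.5814, 0.0145, 0.2607]
orientation: [179.9, -0.0, 84.8]
ft_force: [0.3, 0.3, -3.0]
finger_gap: 0.0137
gripper_force: 40.0
```

>>> drive_tool:
  commands: [0, 0.06, 0, 0, 0, 0, -0.8, 0, 0.12, 0, 0, 0, 0, -0.8, 0.001, 0.18, 0, 0, 0, 0, -0.8, 0.002, 0.23, 0, 0, 0, 0, -0.8, 0.002, 0.27, 0, 0, 0, 0, -0.8]

```text
time_s: 57.88
eef_pos: [0.5833, 0.2844, 0.2605]
orientation: [180.0, -0.0, 84.9]
ft_force: [-0.2, 0.1, -1.7]
finger_gap: 0.0142
gripper_force: 40.0
```

>>> drive_tool:
  commands: [0, 0, 0, 0, 0, 0, -0.8, 0, 0, 0, 0, 0, 0, -0.8]

```text
time_s: 58.12
eef_pos: [0.5838, 0.2817, 0.2601]
orientation: [180.0, 0.0, 84.8]
ft_force: [-0.0, -0.7, -2.2]
finger_gap: 0.0135
gripper_force: 40.0
```

>>> drive_tool:
  commands: [0, 0.0105, 0, 0, 0, 0, -0.8, 0, 0.0105, -0.04, 0, 0, 0, -0.8, 0, 0.0105, -0.075, 0, 0, 0, -0.8, 0, 0.0105, -0.098, 0, 0, 0, -0.8, 0, 0.0105, -0.103, 0, 0, 0, -0.8]

```text
time_s: 58.75
eef_pos: [0.5834, 0.2924, 0.1555]
orientation: [-179.9, 0.0, 84.8]
ft_force: [0.3, -0.4, -1.5]
finger_gap: 0.0139
gripper_force: 40.0
```

>>> drive_tool:
  commands: [0, 0, 0, 0, 0, 0, -0.8, 0, 0, 0, 0, 0, 0, -0.8]

```text
time_s: 59.0
eef_pos: [0.5843, 0.2929, 0.1581]
orientation: [179.9, -0.0, 84.8]
ft_force: [-0.2, 0.8, -2.1]
finger_gap: 0.0133
gripper_force: 40.0
```

>>> drive_tool:
  commands: [0, 0, -0.003, 0, 0, 0, -0.8, 0, 0, -0.006, 0, 0, 0, -0.8, 0, 0, -0.009, 0, 0, 0, -0.8, 0, 0, -0.0115, 0, 0, 0, -0.8, 0, 0, -0.0115, 0, 0, 0, -0.8]

```text
time_s: 59.62
eef_pos: [0.5837, 0.2928, 0.1449]
orientation: [-180.0, 0.0, 84.8]
ft_force: [0.2, 0.2, -3.0]
finger_gap: 0.0136
gripper_force: 40.0
```

No contact yet, so the plug is inside the mouth. I go down gently to seat it.

>>> drive_tool:
  commands: [0, 0, -0.002, 0, 0, 0, -0.8, 0, 0, -0.0035, 0, 0, 0, -0.8, 0, 0, -0.0035, 0, 0, 0, -0.8]

```text
time_s: 60.0
eef_pos: [0.5837, 0.2928, 0.1415]
orientation: [-180.0, 0.0, 84.8]
ft_force: [-0.8, 0.3, -3.1]
finger_gap: 0.0135
gripper_force: 40.0
```

>>> drive_tool:
  commands: [0, 0, -0.001, 0, 0, 0, -0.8, 0, 0, -0.001, 0, 0, 0, -0.8]

```text
time_s: 60.25
eef_pos: [0.5838, 0.2928, 0.1407]
orientation: [180.0, -0.0, 84.8]
ft_force: [-0.4, -0.1, -1.6]
finger_gap: 0.0139
gripper_force: 40.0
```

>>> drive_tool:
  commands: [0, 0, -0.001, 0, 0, 0, -0.8, 0, 0, -0.001, 0, 0, 0, -0.8]

```text
time_s: 60.5
eef_pos: [0.5839, 0.2929, 0.1404]
orientation: [180.0, -0.0, 84.8]
ft_force: [-0.3, -1.8, 4.1]
finger_gap: 0.0135
gripper_force: 40.0
```

Contact is exactly at the expected seated height (0.1404). I release, retreat and check.

>>> drive_tool:
  commands: [0, 0, 0, 0, 0, 0, 0, 0, 0, 0, 0, 0, 0, 0, 0, 0, 0, 0, 0, 0, 0, 0, 0, 0.04, 0, 0, 0, 0, 0, 0, 0.09, 0, 0, 0, 0]

```text
time_s: 61.12
eef_pos: [0.5834, 0.2927, 0.2299]
orientation: [-179.9, 0.0, 84.8]
ft_force: [0.5, -0.2, -0.9]
finger_gap: 0.044
gripper_force: 0.0
```

>>> drive_tool:
  commands: [0, -0.04, 0.03, 0, 0, 0, 0, 0, -0.1, 0.03, 0, 0, 0, 0, 0, -0.16, 0.03, 0, 0, 0, 0, 0, -0.22, 0.03, 0, 0, 0, 0, 0, -0.28, 0.03, 0, 0, 0, 0]

```text
time_s: 61.75
eef_pos: [0.5835, 0.0109, 0.2598]
orientation: [180.0, -0.0, 84.8]
ft_force: [-0.0, 0.2, 1.4]
finger_gap: 0.0442
gripper_force: 0.0
```

Run:
```python
from h import *
s=manip.read_state(); print(s['time_s'],s['eef_pos'])
for n in('top','scene'):
  grab(n,n+'16'); W=cloud(n+'16'); m=(W[...,2]>.122)&(W[...,2]<.139)&(np.hypot(W[...,0]-.5193,W[...,1]-.2978)<.085); p=W[m]
  A=np.c_[p[:,:2]-[.5193,.2978],np.ones(len(p))]; c=np.linalg.lstsq(A,p[:,2],rcond=None)[0]; print(n,len(p),'tilt deg',np.degrees(c[:2]),'z',c[2])
cv2.imwrite('pics/s16b.png',cv2.resize(cv2.imread('pics/scene16.png')[130:330,180:450],(800,592),interpolation=cv2.INTER_CUBIC))
```

```text
61.75 [0.58354147 0.01094411 0.2598047 ]
top 2623 tilt deg [-0.06088776 -0.00999142] z 0.13171619608852317
scene 2115 tilt deg [0.22564387 0.05299811] z 0.13004790123165244
```

View pics/s16b.png

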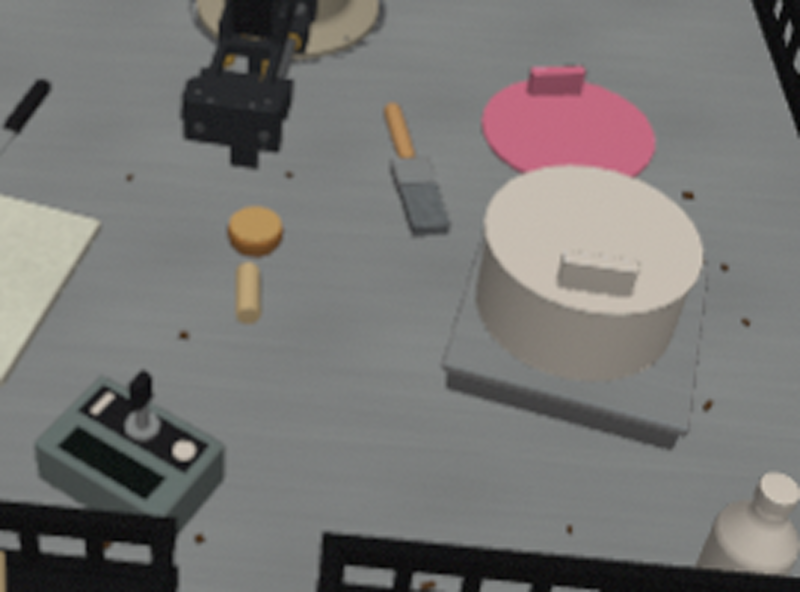

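The lid sits flush: its top is at 0.131 m with no tilt, the same as at the start. The toggle is upright, and the cap and stub have not moved. I hand the job in.

```bash
python3 -c "
from station import manip
print(manip.finish_job())"
```

```text
the job is handed in; nothing more can be done
None
```

The job was handed in after about 62 s with every step done in order: the scale was zeroed with the tub empty, all four whole mushrooms went into the tub, the weight was recorded, and the lid is back flush on the rim. One mushroom shifted inside the tub partway through, so I set it back at its spot.

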